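Pin the bar clamp, pump it snug on a bread board glue-up and keep holding

ROBOT

A 6-joint arm with a two-finger parallel gripper is mounted at the origin on the work surface. World frame = base frame: x ahead of the robot, y to its left, z up, the work surface at z = 0. Lengths are in m, angles in rad, forces in N, time in s.
With the tool pointing down it reaches from about 0.325 to 0.9 m from the base axis. Payload 3.5 kg.
Tool frame: the origin (TCP) lies on the centre line of the jaws, within the pads' length; the fingertips stand 25 mm ahead of it and the grasp point (between the pads) lies 6 mm ahead of it; x points along the fingers, y is the direction in which the jaws open and shut, and the axes are right-handed (so a half turn about x gives the same grasp; the last joint's range is limited). The gripper opens to 85 mm and grips with 20 to 120 N. Pads are 22 mm wide; open, the fingers measure 114 mm over their backs; the gripper's body (76 mm by 85 mm) begins 54 mm behind the grasp point. The pads swing forward as they close: fully open they stand 13 mm farther back than shut.
Start: joints at [-1.387, 0.276, -0.026, 1.268, 0, 1.467], TCP at [0.177, -0.599, 0.256] pointing down, gripper open.
Joint ranges: [-3.12, 3.12], [-0.85, 1.88], [-1.08, 1.24], [-1.95, 2.15], [-1.57, 1.53], [-3.14, 3.14]. Speed limits (rad/s): [2.57, 2.57, 3.14, 3.14, 3.14, 3.14].

INTERFACE

Orientations are given as a 3x3 rotation matrix whose columns are the frame's x, y, z axes.
In Python, from plant import observe, optics, job, finder gives the robot as it stands.
- The arm moves only by the tool drive_tool, never from a script. Its argument "deltas" is a list that holds one entry, the list of rows, each a list of 6 numbers: the shift along the tool's x, y, z in m, then the turn, a rotation vector about the tool's x, y, z in rad. In form: [[[x, y, z, ax, ay, az], ...]]. A call has exactly 8 rows; each row shifts and turns the commanded pose from where the row before left it, along the tool's axes as they then stand; what a row does not reach is not made up. A row lasts 1/12 s, in which the tool goes at most 41.7 mm and 7.16 degrees, less where a joint would pass 70% of its speed; a pose out of reach is approached as far as the arm can. A call with a gripper value outside its range is refused whole. "gripper" is the closure in counts, from 0 (fully open) to 255 (shut), set as the call begins (left out, the last holds). The fingers move at their own pace and stop on an object; the grip force is fixed at half the most. Time passes only in rows, so rows that do not move let the fingers close, or fill a call up. It gives the time, the measured TCP pose, the force and the opening at its end, in the units of the state.
- observe(): the state, without advancing time (a new reading comes with each control period).
- optics.read_camera(name): name is "scene" or "top" or "wrist"; returns a dict with "pixels" (400x640x3 uint8, blue, green, red), "z_map" (400x640 float32, m along the optical axis (not along the pixel's ray), 0 where there is no reading), "K" (3x3 intrinsics, pixels), "extrinsics" (4x4, takes a point from world to camera coordinates); the wrist camera has in their place "mount" (4x4, takes a point from camera to tool coordinates, whose origin is the TCP and whose axes are the tool frame's). Camera axes: x right, y up, looking along -z (the intrinsics and any distortion apply to the point x, -y, -z); pixel columns grow to the right and rows downward; lengths in m; the calibration is good to about 2 mm. The wrist camera is an equidistant fisheye: a pixel r from the principal point sees the ray r / f radians off the axis. A picture is of the moment at which its call begins: read the wrist's pose just before it.
- job.close_job(): hands the job in, once; it reports no verdict.
Trained networks look in a picture, given as the dict that the camera call returned (one of the last four; its "shot" number tells which), for a name from the list of things; names that differ only in an ending like _2 or _b are one class to them, and where a whole thing is asked for, a point or a joint stands for the part that bears it (a point fixed in the world has none). Each returns a list of dicts, best first, with "conf" (0 to 1); they miss things now and then, are a little off and sometimes report something else, mostly with a low value. They report only what shows in the picture. A call takes as long as a camera call. They do not tell look-alikes from the thing itself.
- finder.search_frame(picture, thing): "centre" ([column, row] in pixels, amid what is visible of it).
- finder.masks_of(picture, thing): "region" (400x640 bool, what is visible of it) and "centre" ([column, row] in pixels, amid what is visible of it).
The state is a dict: "time_s": time; "joints": joint angles; "qvel": joint speeds; "joint_efforts": joint torques, N m; "position": TCP position; "ee_rot": TCP orientation; "wrist_force": force on the tool from outside, world axes, zero at the start; "wrist_torque": the same for the moment, N m; "grip_width": finger opening in m.
Only numpy, scipy, OpenCV 4.12 (cv2) and the standard library are available. Lean on these libraries where they do the work, as an engineer would, in place of code of your own. Each camera call takes 0.05 s, during which the arm holds its last target.

TASK

The walnut edge strip of the bread board is being glued back on: board and strip lie ready between the jaws of the orange one-hand bar clamp. Take the loose red-headed pin out of its wooden block and push it fully home through the tail jaw and the bar, so that the jaw cannot slip; then pump the clamp's trigger until the tail jaw's soft blue pad has closed the joint and presses the strip snugly against the board, with roughly 25 N and without crushing it. Finish still holding the trigger squeezed, so that the joint stays pressed, and leave the other things on the counter alone.

Things in the scene. Friction and masses are not known exactly. Their poses are not given: they have to be found in the camera images.
- glue_board: plywood glue-up board, 200 x 360 x 15 mm (x -35 to 165, y -165 to 195), fixed; the clamp lies flat on it in wooden saddles. Origin on the counter, z up, x from the clamp's bar towards the work, y along the bar towards the tail jaw. Bar at x = 0, 20 mm wide; bar, handle, trigger, jaws and pads all at mid height 37 mm. Black housing fixed, x -31 to 43, y -137 to -55, top 55 mm
- handle_back (a point): point on the back (-y) face of the fixed orange pistol handle, at x -80, y -128, z 37 mm of glue_board: the place to squeeze. The handle is a bar along x from x -30 to -140 mm, 22 mm wide in y, 28 mm high (z 23 to 51); only the counter is beneath it (beyond the plywood), nothing above. It does not move
- trigger_lever: orange trigger in front (+y) of the handle, turning about an upright axis in the housing. Origin on that axis, at x 33, y -97, z 37 mm of glue_board. Its grip bar is 80 mm long, 12 mm thick, 24 mm high (z 25 to 49 mm)
- trigger_front (a point): middle of the front (+y) face of the trigger's grip bar, facing away from handle_back, 113 mm from the trigger's axis; turns with it. Handle back to trigger front: 57 mm with the trigger out, 37 mm fully squeezed. Take both between the fingers from above and squeeze; 25 mm is free beside each
- squeeze_mid (a point): the middle between handle back and trigger front when the trigger is fully squeezed, 18.5 mm in front (+y) of handle_back, fixed. As the handle does not give way, a gripper whose fingers close evenly should be centred here while pumping: opened to 78 mm it lets the trigger fully out, closed to 37 mm it squeezes it fully
- trigger (a joint): trigger angle: 0 rad out, 0.18 fully squeezed (stop); a light spring, about 2 N at the grip, brings it back out when let go
- bar (a joint): how far bar and tail jaw are drawn in (towards -y of glue_board), m, 0 to 0.036; starts between 0 and 0.012. Ratchet, teeth 6 mm: a full squeeze from fully out draws 6 mm (the first less), after lost motion 0.47 mm per mm at the grip. A brake keeps the bar when the trigger is let out, with up to 12 N on the jaw. 25 N at the jaw take about 18 N at the grip. 3 to 6 squeezes, the last in part
- jaw_hole (a point): centre of the mouth of the upright 10 mm hole in the black tail jaw's top face (40 x 44 mm, 51 mm above the counter; chamfer 1.5 mm). It goes on through the bar and the lower cheek, 30 mm in all, lined up at the start. Travels with the bar. Unpinned, the tail jaw slides back on the bar when it meets the strip; pinned, it has about 2 mm of play
- tail_pad_face (a point): centre of the face of the tail jaw's soft blue pad (36 x 22 mm), looking in -y of glue_board at the strip
- tail_pad (a joint): how far the tail jaw's soft pad is pressed in, m: 0 free, then 10 N on the strip per mm, so 2.5 mm is 25 N; 6 mm and more crushes it
- fixed_pad_face (a point): centre of the face of the fixed jaw's blue pad (36 x 22 mm, hardly gives), looking in +y of glue_board at the bread board; at x 88, y -45, z 37 mm of glue_board
- pin: loose retaining pin, 48 mm in all, 35 g: steel shaft 8 mm in diameter, 28 mm long, 2 mm chamfer at the tip; above it a round red head, 18 mm in diameter, 20 mm high. Origin at the tip of the shaft, z up along the pin. It stands in the pin block, its head on the block's top; fully home, the head rests on the tail jaw, tip 28 mm below jaw_hole
- pin_block: wooden block 66 x 44 x 36 mm, fixed on the counter left or right of the clamp; origin under its centre. The pin stands in a 10 mm hole 16 mm to -x of the centre; short driver bits stand up to 50 mm above the counter at +x
- bread_board: maple bread board, 120 (x) x 100 (y) x 24 mm, loose on battens 25 mm above the counter, about 1 mm off the fixed pad; origin under its centre
- strip: dark walnut strip, 120 (x) x 25 (y) x 24 mm, loose on the battens beside the board's +y edge, 1 to 6 mm off it; origin under its centre
- glue: a small white glue bottle, 42 mm across, 120 mm tall; origin under its centre. Leave it alone
- mug: a white ceramic mug, 80 mm across, 95 mm tall; leave it alone
- bowl: a steel bowl, 150 mm across, 65 mm tall; leave it alone
- pepper_mill: a dark wooden pepper mill, 56 mm across, 158 mm tall; leave it alone
- jam_jar: an amber jar with a brass lid, 68 mm across, 90 mm tall; leave it alone
- spoon: a wooden spoon lying on the counter; leave it alone
- screwdriver: a red-handled screwdriver lying on the counter; leave it alone
Mind the look-alikes: they are no part of the job. What is shaped like the bread_board but pink, turquoise or yellow is not meant.

How it is judged:
By the outcome, as a careful person would: the job done as asked, in the order asked, and still so for the second after the job is handed in, while the arm keeps its last pose, push and grip.
It also fails if it takes over 64 s, if anything falls off the work surface, if the arm or the gripper's body presses on something with over 40 N, if the wrist force passes 120 N, or if a joint passes its speed limit or range.

## Working session

There is one attempt and no reset: what is moved stays moved. The work goes in short steps, Python scripts to look and compute and a tool call to move; the robot and the scene stay as the last step left them, time stands still between calls to the robot, and variables do not carry over. Pictures are saved under pics/ and viewed, and the job is handed in when it is done.

Besides the shell and the picture viewer there is one more tool, called by a JSON object that holds its "api" and its "payload", one argument or row to a line. drive_tool: Moves the arm, as the interface text tells. Its arguments: {"type":"object","properties":{"deltas":{"type":"array"},"gripper":{"type":"number"}},"required":["deltas"]}

```bash
ls; mkdir -p pics
python3 - <<'E'
from plant import observe, optics
import cv2
s=observe();print({k:(s[k]) for k in s})
for n in ["scene","top","wrist"]:
    p=optics.read_camera(n);cv2.imwrite(f"pics/{n}0.png",p["pixels"]);print(n,p.keys(),p["K"],p.get("extrinsics",p.get("mount")))
E
```

```text
pics
{'time_s': 0.0, 'joints': array([-1.38739364e+00,  2.77176775e-01, -2.79095684e-02,  1.26801752e+00,
       -1.97842654e-06,  1.46740290e+00]), 'qvel': array([-3.12074175e-04,  6.15325835e-04, -7.92865405e-04,  9.90206468e-04,
       -1.46230657e-06, -8.31298039e-04]), 'joint_efforts': array([-1.04960025e-03, -4.45515060e+01,  2.95200366e+01,  1.64202426e-02,
       -5.23960659e-05, -9.39517051e-07]), 'position': array([ 0.1766584 , -0.59874114,  0.25511896]), 'ee_rot': array([[-4.22783983e-04,  2.82880183e-01, -9.59155161e-01],
       [ 2.26846959e-03, -9.59152508e-01, -2.82880400e-01],
       [-9.99997338e-01, -2.29541162e-03, -2.36190776e-04]]), 'wrist_force': array([ 0.58440063, -0.15165525, -0.25229919]), 'wrist_torque': array([0.0188836 , 0.03993067, 0.08925643]), 'grip_width': 0.08529860585150116}
scene dict_keys(['pixels', 'z_map', 'K', 'extrinsics', 'shot']) [[447.31535633   0.         315.12646624]
 [  0.         447.31535633 198.65170028]
 [  0.           0.           1.        ]] [[-0.89185163  0.45232215  0.00231389  0.44771443]
 [-0.2443242  -0.48603084  0.83909458
[... 329 characters left out ...]
784347e-01 -5.10357826e-03  2.06314568e-02]
 [ 9.83205096e-01 -2.07216813e-02  1.81323885e-01 -5.19007915e-01]
 [-1.81390536e-01 -1.36783401e-03  9.83410190e-01 -1.83298669e+00]
 [ 0.00000000e+00  0.00000000e+00  0.00000000e+00  1.00000000e+00]]
wrist dict_keys(['pixels', 'z_map', 'K', 'mount', 'shot']) [[309.70691629   0.         317.35113679]
 [  0.         309.70691629 199.0118747 ]
 [  0.           0.           1.        ]] [[-7.21185224e-04  2.73872484e-01 -9.61765742e-01 -1.18778377e-01]
 [ 9.99998879e-01  1.45980767e-03 -3.34159607e-04 -7.20245879e-04]
 [ 1.31247588e-03 -9.61764904e-01 -2.73873230e-01 -6.99124289e-02]
 [ 0.00000000e+00  0.00000000e+00  0.00000000e+00  1.00000000e+00]]
```

View pics/top0.png

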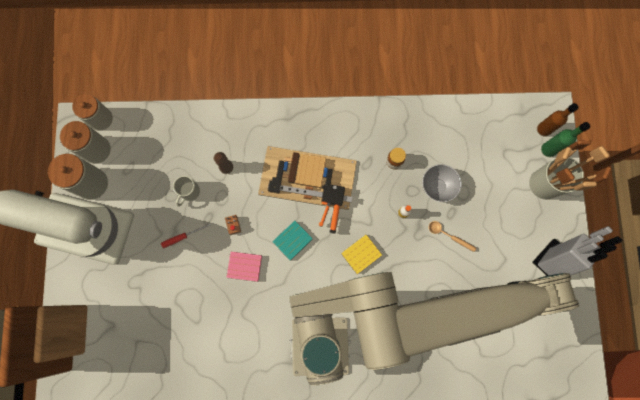

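View pics/scene0.png

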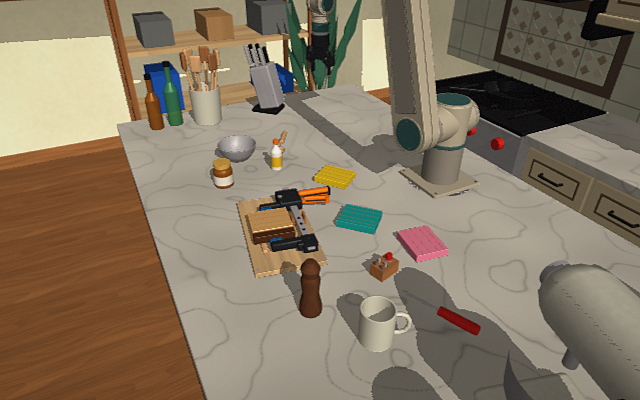

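View pics/wrist0.png

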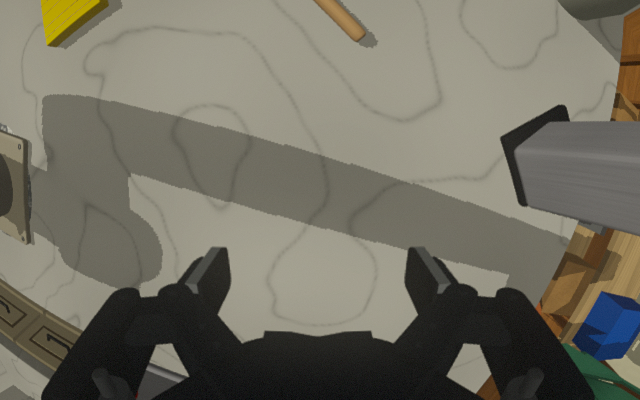

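```bash
cat > h.py <<'E'
import numpy as np, cv2
from plant import observe, optics, finder
def world(p, pose=None):
    """HxWx3 world points for every pixel"""
    K=p["K"];z=p["z_map"].astype(float);H,W=z.shape
    u,v=np.meshgrid(np.arange(W),np.arange(H))
    x=(u-K[0,2])/K[0,0];y=(v-K[1,2])/K[1,1]
    if "mount" in p:
        r=np.hypot(x,y);s=np.where(r>1e-9,np.tan(np.minimum(r,1.5))/np.maximum(r,1e-9),1);x=x*s;y=y*s
        c=np.stack([x*z,-y*z,-z],-1)
        t=c@p["mount"][:3,:3].T+p["mount"][:3,3]
        pos,R=pose
        w=t@np.array(R).T+pos
    else:
        c=np.stack([x*z,-y*z,-z],-1)
        E=p["extrinsics"];w=(c-E[:3,3])@E[:3,:3]
    w[z<=0]=np.nan
    return w
def ray(p,px,zw,pose=None):
    """intersect pixel ray with plane z=zw"""
    K=p["K"];x=(px[0]-K[0,2])/K[0,0];y=(px[1]-K[1,2])/K[1,1]
    if "mount" in p:
        r=np.hypot(x,y);s=np.tan(r)/max(r,1e-9);d=np.array([x*s,-y*s,-1]);M=p["mount"];pos,R=pose;R=np.array(R)
        o=R@M[:3,3]+pos;d=R@(M[:3,:3]@d)
    else:
        E=p["extrinsics"];o=-E[:3,:3].T@E[:3,3];d=E[:3,:3].T@np.array([x,-y,-1])
    return o+d*(zw-o[2])/d[2]
def proj(p,w,pose=None):
    w=np.atleast_2d(w);K=p["K"]
    if "mount" in p:
        pos,R=pose;t=(w-pos)@np.array(R);M=p["mount"];c=(t-M[:3,3])@M[:3,:3]
        a=np.array([c[:,0],-c[:,1],-c[:,2]]).T
        rr=np.hypot(a[:,0],a[:,1]);th=np.arctan2(rr,a[:,2]);k=th/np.maximum(rr,1e-12)
        return np.stack([a[:,0]*k*K[0,0]+K[0,2],a[:,1]*k*K[1,1]+K[1,2]],1)
    E=p["extrinsics"];c=w@E[:3,:3].T+E[:3,3]
    return np.stack([-c[:,0]/c[:,2]*K[0,0]+K[0,2],c[:,1]/c[:,2]*K[1,1]+K[1,2]],1)
def shot(n):
    s=observe();p=optics.read_camera(n);return p,(s["position"],s["ee_rot"])
E
python3 - <<'E'
from h import *
p,_=shot("top");W=world(p);px=p["pixels"]
s,_=shot("scene");WS=world(s)
for t in ["glue_board","pin","pin_block","bread_board","trigger_lever","jaw_hole","handle_back","strip","glue","mug","pepper_mill","jam_jar"]:
  for nm,P,WW in (("top",p,W),("scene",s,WS)):
    try:
        r=finder.masks_of(P,t)
    except Exception as e: print(t,e);continue
    for d in r[:3]:
        m=d["region"];q=WW[m];q=q[~np.isnan(q[:,0])]
        print(t,nm,round(d["conf"],2),np.round(d["centre"]),m.sum(),np.round(np.median(q,0),3) if len(q) else None, np.round(np.percentile(q[:,2],95),3) if len(q) else None)
v=cv2.resize(px[130:250,210:430],None,fx=3.6,fy=3.6,interpolation=cv2.INTER_CUBIC);cv2.imwrite("pics/topcrop.png",v)
v=cv2.resize(s["pixels"][170:300,220:440],None,fx=3.6,fy=3.6,interpolation=cv2.INTER_CUBIC);cv2.imwrite("pics/scenecrop.png",v)
E
```

```text
glue_board top 0.59 [312. 190.] 3524 [0.618 0.019 0.019] 0.056
glue_board top 0.33 [233. 223.] 233 [0.463 0.327 0.035] 0.047
glue_board scene 0.92 [289. 238.] 4343 [0.643 0.107 0.018] 0.054
glue_board scene 0.69 [296. 242.] 962 [0.619 0.147 0.042] 0.052
pin top 0.66 [175. 239.] 156 [0.408 0.556 0.023] 0.033
pin top 0.21 [440. 185.] 1139 [ 0.611 -0.485  0.024] 0.064
pin scene 0.61 [390. 256.] 58 [0.451 0.326 0.051] 0.057
pin_block scene 0.89 [385. 268.] 465 [0.474 0.341 0.032] 0.041
bread_board top 0.97 [244. 267.] 853 [0.302 0.282 0.023] 0.031
bread_board top 0.85 [309. 172.] 766 [0.666 0.025 0.049] 0.057
bread_board top 0.72 [362. 256.] 869 [ 0.339 -0.161  0.023] 0.031
bread_board scene 0.86 [268. 218.] 821 [0.669 0.03  0.049] 0.051
bread_board scene 0.83 [359. 218.] 979 [0.405 0.109 0.023] 0.026
bread_board scene 0.72 [421. 248.] 1237 [0.311 0.295 0.023] 0.026
trigger_lever scene 0.69 [318. 198.] 189 [ 0.487 -0.023  0.041] 0.052
trigger_lever scene 0.54 [275. 157.] 279 [ 0.501 -0.32   0.056] 0.114
jaw_hole top 0.82 [276. 180.] 312 [0.629 0.15  0.049] 0.058
jaw_hole scene 0.9 [300. 
[... 558 characters left out ...]
59 0.328 0.035] 0.048
mug scene 0.92 [378. 321.] 1922 [0.603 0.517 0.06 ] 0.094
mug scene 0.32 [462. 318.] 610 [0.414 0.554 0.019] 0.026
mug scene 0.23 [269. 220.] 814 [0.668 0.029 0.049] 0.051
pepper_mill top 0.54 [219. 161.] 290 [0.686 0.354 0.106] 0.158
pepper_mill top 0.52 [314. 185.] 3684 [0.617 0.008 0.019] 0.056
pepper_mill scene 0.74 [307. 287.] 1075 [0.705 0.375 0.086] 0.154
pepper_mill scene 0.61 [276. 156.] 299 [ 0.5   -0.321  0.056] 0.116
jam_jar top 0.84 [399. 161.] 328 [ 0.698 -0.302  0.085] 0.095
jam_jar top 0.21 [326. 213.] 71 [ 0.492 -0.028  0.049] 0.054
jam_jar scene 0.9 [226. 175.] 544 [ 0.711 -0.286  0.057] 0.091
jam_jar scene 0.15 [390. 256.] 63 [0.451 0.326 0.051] 0.057
```

View pics/topcrop.png

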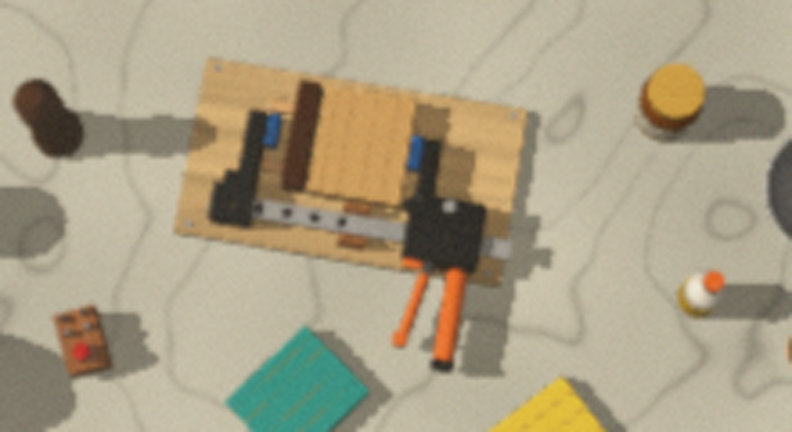

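View pics/scenecrop.png

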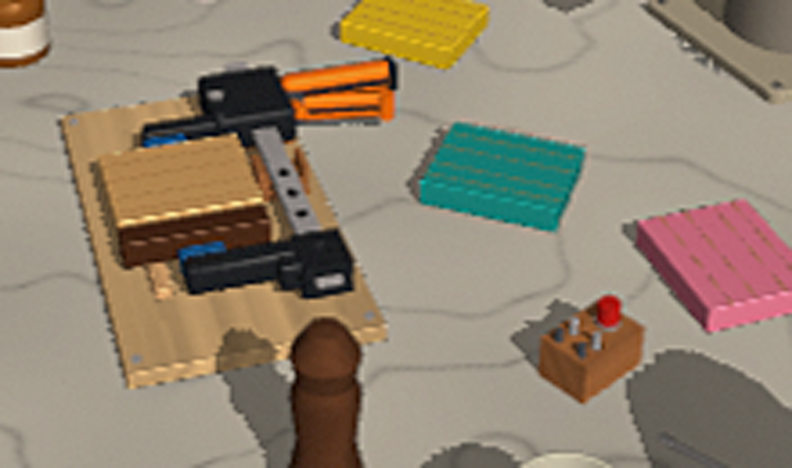

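Run:
```python
from h import *
p,_=shot("top")
px=np.array([[207,57],[530,112],[175,235],[500,287]])/3.6+[210,130]-.36
g=np.array([[.165,.195],[.165,-.165],[-.035,.195],[-.035,-.165]])
w=np.array([ray(p,q,.015)[:2] for q in px]);print(w)
a=g-g.mean(0);b=w-w.mean(0);th=np.arctan2((a[:,0]*b[:,1]-a[:,1]*b[:,0]).sum(),(a*b).sum())
R=np.array([[np.cos(th),-np.sin(th)],[np.sin(th),np.cos(th)]]);t=w.mean(0)-R@g.mean(0)
print(th,t,w-(g@R.T+t))
for n,q in dict(handle_back=[-.08,-.128],sq=[-.08,-.1095],axis=[.033,-.097],fix=[.088,-.045]).items(): print(n,R@q+t)
W=world(p)
# pin head: red
b,gg,r=[p["pixels"][...,i].astype(int) for i in range(3)]
m=(r>120)&(gg<70)&(b<80);m[:, :215]=0;m[:,250:]=0;m[:210]=0;m[245:]=0
vv,uu=np.where(m);print(len(uu),uu.mean(),vv.mean(),W[m].mean(0),ray(p,[uu.mean(),vv.mean()],.05))
cv2.imwrite("pics/pin.png",cv2.resize(p["pixels"][205:250,210:260],None,fx=10,fy=10,interpolation=cv2.INTER_NEAREST))
```

```text
[[ 0.77938322  0.19469844]
 [ 0.70875061 -0.16010548]
 [ 0.57894418  0.22996567]
 [ 0.51418663 -0.12080629]]
-0.18886955284507193 [0.57865582 0.03340849] [[ 0.00205059  0.00073615]
 [-0.0009925  -0.00046962]
 [-0.00194503 -0.00154636]
 [ 0.00088694  0.00127984]]
handle_back [ 0.47604662 -0.0772954 ]
sq [ 0.47951997 -0.05912439]
axis [ 0.59285736 -0.06806227]
fix [ 0.65664223 -0.02731316]
16 232.375 227.25 [0.44809787 0.32355981 0.05173003] [0.44834125 0.32385903 0.05      ]
```

View pics/pin.png

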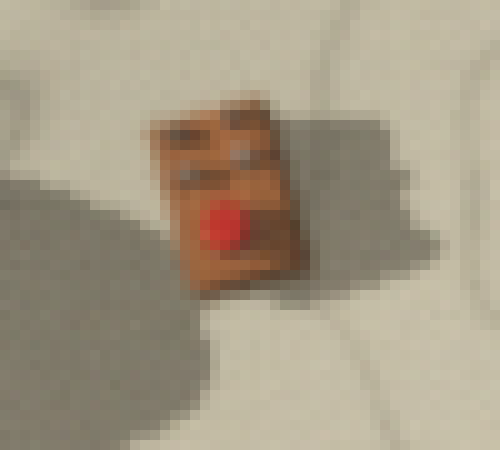

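{"api": "drive_tool", "payload": {
  "deltas": [
    [[-0.005,-0.025,-0.0307,0,0,0],[-0.005,-0.025,-0.0307,0,0,0],[-0.005,-0.025,-0.0307,0,0,0],[-0.005,-0.025,-0.0307,0,0,0],[-0.005,-0.025,-0.0307,0,0,0],[-0.005,-0.025,-0.0307,0,0,0],[-0.005,-0.025,-0.0307,0,0,0],[-0.005,-0.025,-0.0307,0,0,0]]
  ]
}}

```text
time_s: 2.17
position: [0.3564, -0.3365, 0.2968]
ee_rot: [[0.001, 0.282, -0.959], [-0.0, -0.959, -0.282], [-1.0, 0.001, -0.0]]
wrist_force: [0.4, -0.3, 0.1]
grip_width: 0.0857
```

Run:
```python
from h import *
s=observe();print(s["joints"].round(3),s["position"].round(4),s["ee_rot"].round(3))
```

```text
[-0.889  0.016 -0.246  1.309  0.     1.967] [ 0.3564 -0.3365  0.2968] [[ 0.001  0.282 -0.959]
 [-0.    -0.959 -0.282]
 [-1.     0.001 -0.   ]]
```

```bash
cat >> h.py <<'E'
from scipy.spatial.transform import Rotation as Rot
GTH=-0.189; GT=np.array([0.5787,0.0334])
def g2w(q,th=None,t=None):
    th=GTH if th is None else th;t=GT if t is None else t
    c,s=np.cos(th),np.sin(th);q=np.array(q,float);o=q.copy();o[...,0]=c*q[...,0]-s*q[...,1]+t[0];o[...,1]=s*q[...,0]+c*q[...,1]+t[1];return o
def plan(tgt,yaw,n,z=None):
    "tool down with tool-y at yaw"
    s=observe();R0=np.array(s["ee_rot"]);p0=np.array(s["position"])
    y=np.array([np.cos(yaw),np.sin(yaw),0]);x=np.array([0,0,-1.]);Rt=np.stack([x,y,np.cross(x,y)],1)
    rv=Rot.from_matrix(R0.T@Rt).as_rotvec()
    print("dist",np.linalg.norm(tgt-p0),"turn",rv.round(4))
    R=R0
    for i in range(n):
        print([*np.round(R.T@(tgt-p0)/n,4).tolist(),*np.round(rv/n,4).tolist()]);R=R@Rot.from_rotvec(rv/n).as_matrix()
E
python3 - <<'E'
from h import *
plan(np.array([.60,.06,.33]),1.382,24)
E
```

```text
dist 0.4664998002427617 turn [-2.6665e+00  7.0000e-04 -7.0000e-04]
[-0.0014, -0.013, -0.0144, -0.1111, 0.0, -0.0]
[-0.0014, -0.0113, -0.0158, -0.1111, 0.0, -0.0]
[-0.0014, -0.0095, -0.0169, -0.1111, 0.0, -0.0]
[-0.0014, -0.0076, -0.0179, -0.1111, 0.0, -0.0]
[-0.0014, -0.0055, -0.0186, -0.1111, 0.0, -0.0]
[-0.0014, -0.0034, -0.0191, -0.1111, 0.0, -0.0]
[-0.0014, -0.0013, -0.0193, -0.1111, 0.0, -0.0]
[-0.0014, 0.0009, -0.0194, -0.1111, 0.0, -0.0]
[-0.0014, 0.003, -0.0192, -0.1111, 0.0, -0.0]
[-0.0014, 0.0051, -0.0187, -0.1111, 0.0, -0.0]
[-0.0014, 0.0071, -0.018, -0.1111, 0.0, -0.0]
[-0.0014, 0.0091, -0.0171, -0.1111, 0.0, -0.0]
[-0.0014, 0.0109, -0.016, -0.1111, 0.0, -0.0]
[-0.0014, 0.0126, -0.0147, -0.1111, 0.0, -0.0]
[-0.0014, 0.0142, -0.0132, -0.1111, 0.0, -0.0]
[-0.0014, 0.0156, -0.0115, -0.1111, 0.0, -0.0]
[-0.0014, 0.0168, -0.0097, -0.1111, 0.0, -0.0]
[-0.0014, 0.0177, -0.0078, -0.1111, 0.0, -0.0]
[-0.0014, 0.0185, -0.0058, -0.1111, 0.0, -0.0]
[-0.0014, 0.019, -0.0037, -0.1111, 0.0, -0.0]
[-0.0014, 0.0193, -0.0016, -0.1111, 0.0, -0.0]
[-0.0014, 0.0194, 0.0006, -0.1111, 0.0, -0.0]
[-0.0014, 0.0192, 0.0027, -0.1111, 0.0, -0.0]
[-0.0014, 0.0188, 0.0048, -0.1111, 0.0, -0.0]
```

{"api": "drive_tool", "payload": {
  "deltas": [
    [[-0.0014,-0.013,-0.0144,-0.111,0,0],[-0.0014,-0.011,-0.0158,-0.111,0,0],[-0.0014,-0.0095,-0.017,-0.111,0,0],[-0.0014,-0.0076,-0.018,-0.111,0,0],[-0.0014,-0.0055,-0.0186,-0.111,0,0],[-0.0014,-0.0034,-0.019,-0.111,0,0],[-0.0014,-0.0013,-0.0193,-0.111,0,0],[-0.0014,0.001,-0.0194,-0.111,0,0]]
  ]
}}

```text
time_s: 2.83
position: [0.4378, -0.2054, 0.3077]
ee_rot: [[0.0, 0.925, -0.381], [-0.0, -0.381, -0.925], [-1.0, 0.0, 0.0]]
wrist_force: [0.6, -0.9, 0.1]
grip_width: 0.0854
```

{"api": "drive_tool", "payload": {
  "deltas": [
    [[-0.0014,0.003,-0.019,-0.111,0,0],[-0.0014,0.005,-0.0187,-0.111,0,0],[-0.0014,0.007,-0.018,-0.111,0,0],[-0.0014,0.009,-0.017,-0.111,0,0],[-0.0014,0.011,-0.016,-0.111,0,0],[-0.0014,0.0126,-0.0147,-0.111,0,0],[-0.0014,0.014,-0.013,-0.111,0,0],[-0.0014,0.0156,-0.0115,-0.111,0,0]]
  ]
}}

```text
time_s: 3.5
position: [0.5186, -0.0737, 0.3189]
ee_rot: [[0.0, 0.879, 0.477], [-0.0, 0.477, -0.879], [-1.0, 0.0, 0.0]]
wrist_force: [-0.3, -0.5, -0.8]
grip_width: 0.0856
```

{"api": "drive_tool", "payload": {
  "deltas": [
    [[-0.0014,0.017,-0.0097,-0.111,0,0],[-0.0014,0.018,-0.0078,-0.111,0,0],[-0.0014,0.0185,-0.0058,-0.111,0,0],[-0.0014,0.019,-0.0037,-0.111,0,0],[-0.0014,0.019,-0.0016,-0.111,0,0],[-0.0014,0.019,0.0006,-0.111,0,0],[-0.0014,0.019,0.0027,-0.111,0,0],[-0.0014,0.019,0.005,-0.111,0,0]]
  ]
}}

```text
time_s: 4.17
position: [0.6003, 0.0578, 0.3301]
ee_rot: [[0.0, 0.184, 0.983], [-0.0, 0.983, -0.184], [-1.0, -0.0, 0.0]]
wrist_force: [-0.3, 0.2, -1.1]
grip_width: 0.0856
```

Run:
```python
from h import *
s=observe();print(s["joints"].round(3),s["position"].round(4),s["ee_rot"].round(3),s["time_s"])
p,pose=shot("wrist");cv2.imwrite("pics/w1.png",p["pixels"])
np.savez("w1.npz",pos=pose[0],R=pose[1],**{k:p[k] for k in p})
```

```text
[-0.011  0.209  0.042  1.403 -0.     0.174] [0.6003 0.0578 0.3301] [[ 0.     0.184  0.983]
 [-0.     0.983 -0.184]
 [-1.    -0.     0.   ]] 4.1667
```

View pics/w1.png

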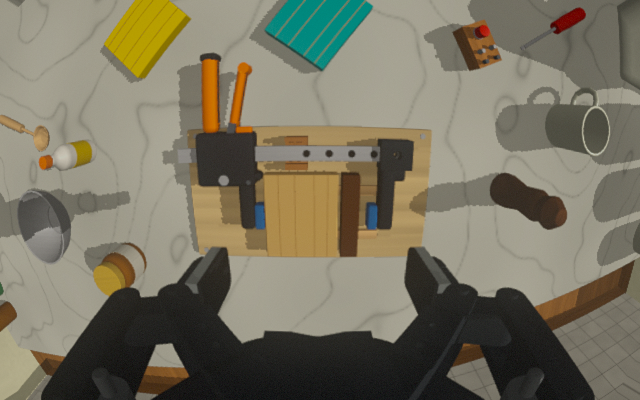

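Run:
```python
import cv2
i=cv2.imread("pics/w1.png")
cv2.imwrite("pics/c1.png",cv2.resize(i[110:270,180:440],None,fx=3,fy=3,interpolation=cv2.INTER_CUBIC))
cv2.imwrite("pics/c2.png",cv2.resize(i[135:175,365:425],None,fx=12,fy=12,interpolation=cv2.INTER_CUBIC))
cv2.imwrite("pics/c3.png",cv2.resize(i[10:80,440:510],None,fx=8,fy=8,interpolation=cv2.INTER_CUBIC))
```

```text
(no output)
```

View pics/c1.png

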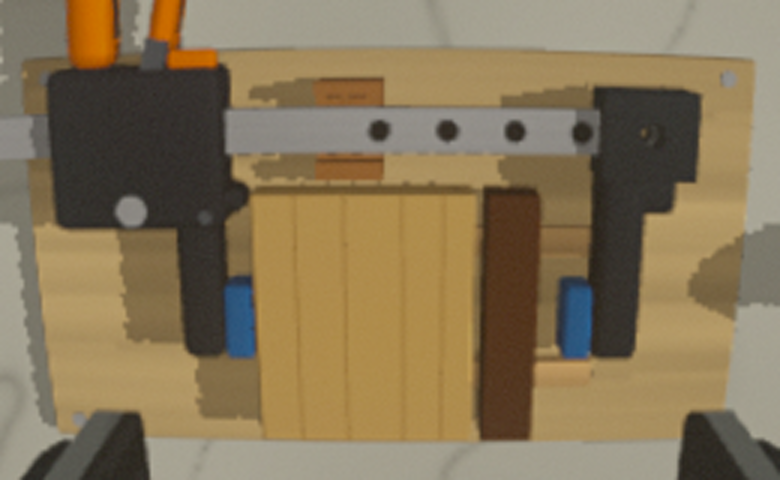

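View pics/c2.png

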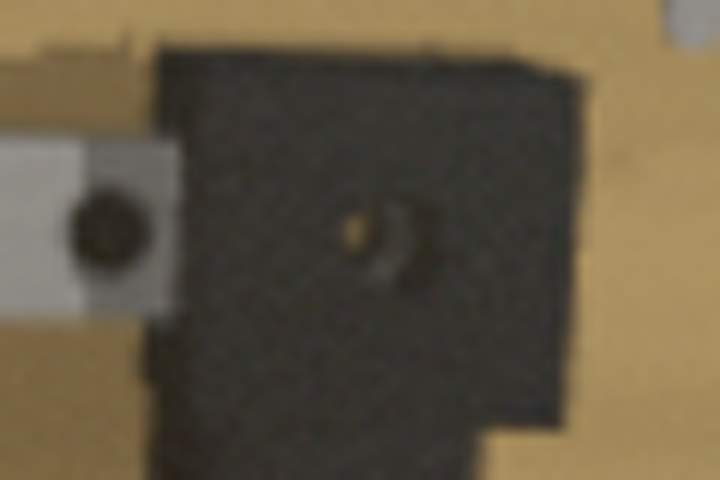

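View pics/c3.png

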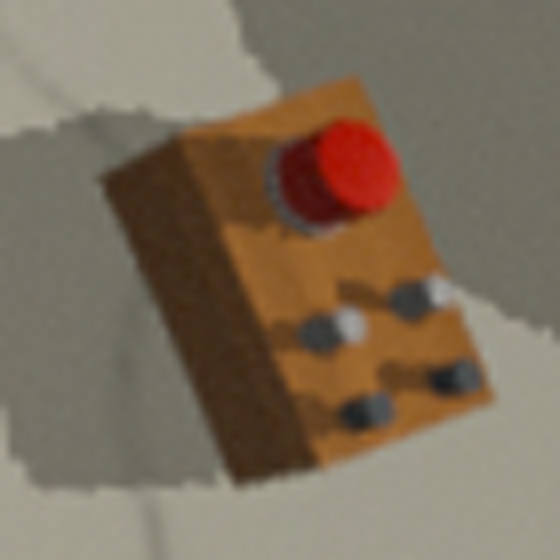

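Run:
```python
from h import *
d=np.load("w1.npz");p=dict(d);pose=(d["pos"],d["R"])
c=lambda q,o,f:(np.array(q)+.5)/f+np.array(o)-.5
for n,q in dict(nl=[22,60],nr=[753,60],fl=[58,437]).items():
    print(n,ray(p,c(q,[180,110],3),.015,pose))
for n,q in (("bl",[45,78]),("br",[728,79]),("fl",[79,418])): print("screw",n,ray(p,c(q,[180,110],3),.015,pose))
hole=ray(p,c([392,235],[365,135],12),.051,pose);print("hole",hole)
print("pin", ray(p,c([360,165],[440,10],8),.056,pose))
W=world(p,pose)
for n,q in (("hole",[397,154]),("pinhead",[484.5,30]),("board",[300,210]),("ply",[220,235])): print(n,W[q[1] if isinstance(q[1],int) else int(q[1]),int(q[0])])
print("proj fit corners",(proj(p,np.array([[*g2w(np.array(q)),.015] for q in ([-.035,-.165],[-.035,.195],[.165,-.165])]),pose)-[180,110])*3)
th,t=GTH,GT
Ri=np.array([[np.cos(th),np.sin(th)],[-np.sin(th),np.cos(th)]])
print("hole glue",Ri@(hole[:2]-t))
# line fits along bar edges / strip edges in glue coords
for n,q,z in (("pad fixed face",[257,318],.04),("board -y top",[256,300],.049),("board +y top",[476,300],.049),("strip -y",[487,300],.049),("strip +y",[538,300],.049),("tailpad face",[560,318],.048),("bar end hole1",[378,131],.04),("h4",[582,132],.04)):
    w=ray(p,c(q,[180,110],3),z,pose);print(n,Ri@(w[:2]-t))
```

```text
nl [ 0.5135865  -0.12120946  0.015     ]
nr [0.58136608 0.22949013 0.015     ]
fl [ 0.71237279 -0.16062018  0.015     ]
screw bl [ 0.52529236 -0.11110705  0.015     ]
screw br [0.58876463 0.21521028 0.015     ]
screw fl [ 0.70310084 -0.14429243  0.015     ]
hole [0.60275088 0.16508438 0.051     ]
pin [0.4461526  0.32324633 0.056     ]
hole [0.60539186 0.1686074  0.03489244]
pinhead [0.44660916 0.32020947 0.05934582]
board [0.65454262 0.0241939  0.05119315]
ply [ 0.68308736 -0.11255223  0.01552125]
proj fit corners [[ 19.35121473  58.91895549]
 [755.65448348  57.63236121]
 [ 57.04970652 431.5452536 ]]
hole glue [-0.00111785  0.13385803]
pad fixed face [ 0.08852427 -0.04463883]
board -y top [ 0.07671603 -0.04306794]
board +y top [0.07632725 0.05715586]
strip -y [0.07632286 0.06215702]
strip +y [0.07632109 0.08549132]
tailpad face [0.08535876 0.09626685]
bar end hole1 [0.00090394 0.01294848]
h4 [0.00047171 0.10398281]
```

Run:
```python
from h import *
d=np.load("w1.npz");p=dict(d);pose=(d["pos"],d["R"])
c=lambda q,o,f:(np.array(q)+.5)/f+np.array(o)-.5
k=np.array([ray(p,c(q,[440,10],8),.036,pose)[:2] for q in ([185,130],[358,78],[492,400],[318,468])]);print(k)
ctr=k.mean(0);a=((k[3]-k[0])+(k[2]-k[1]))/2;th=np.arctan2(a[1],a[0]);print(ctr,np.linalg.norm(a),th,ctr-.016*np.array([np.cos(th),np.sin(th)]))
plan(np.array([.447,.3235,.19]),th+np.pi/2,8)
```

```text
[[0.43475181 0.29965425]
 [0.42458408 0.33998506]
 [0.48746893 0.3562041 ]
 [0.4989251  0.31404297]]
[0.46143248 0.32747159] 0.06534639253128798 0.23639175043375468 [0.44587745 0.32372445]
dist 0.3360678811906442 turn [-0.4156  0.0026 -0.0025]
[0.0175, 0.0289, -0.025, -0.052, 0.0003, -0.0003]
[0.0175, 0.0301, -0.0234, -0.052, 0.0003, -0.0003]
[0.0175, 0.0313, -0.0218, -0.052, 0.0003, -0.0003]
[0.0175, 0.0324, -0.0202, -0.052, 0.0003, -0.0003]
[0.0175, 0.0334, -0.0185, -0.052, 0.0003, -0.0003]
[0.0175, 0.0343, -0.0167, -0.052, 0.0003, -0.0003]
[0.0175, 0.0352, -0.0149, -0.052, 0.0003, -0.0003]
[0.0175, 0.0359, -0.013, -0.052, 0.0003, -0.0003]
```

{"api": "drive_tool", "payload": {
  "deltas": [
    [[0.016,0.029,-0.0245,-0.052,0,0],[0.016,0.0301,-0.0234,-0.052,0,0],[0.016,0.0313,-0.0218,-0.052,0,0],[0.016,0.0324,-0.0202,-0.052,0,0],[0.016,0.0334,-0.0185,-0.052,0,0],[0.016,0.0343,-0.0167,-0.052,0,0],[0.016,0.035,-0.015,-0.052,0,0],[0.016,0.036,-0.013,-0.052,0,0]]
  ],
  "gripper": 120
}}

```text
time_s: 4.88
position: [0.4468, 0.3226, 0.2015]
ee_rot: [[0.001, -0.225, 0.974], [0.0, 0.974, 0.225], [-1.0, 0.0, 0.001]]
wrist_force: [1.2, 0.8, 1.2]
grip_width: 0.0449
```

Run:
```python
from h import *
s=observe();print(s["joints"].round(3),s["position"].round(4),s["ee_rot"].round(3),s["time_s"],s["grip_width"])
p,pose=shot("wrist");cv2.imwrite("pics/w2.png",p["pixels"])
np.savez("w2.npz",pos=pose[0],R=pose[1],**{k:p[k] for k in p})
```

```text
[ 0.508  0.182 -0.266  1.123 -0.     0.282] [0.4468 0.3226 0.2015] [[ 0.001 -0.225  0.974]
 [ 0.     0.974  0.225]
 [-1.     0.     0.001]] 4.8833 0.044918960581431286
```

View pics/w2.png

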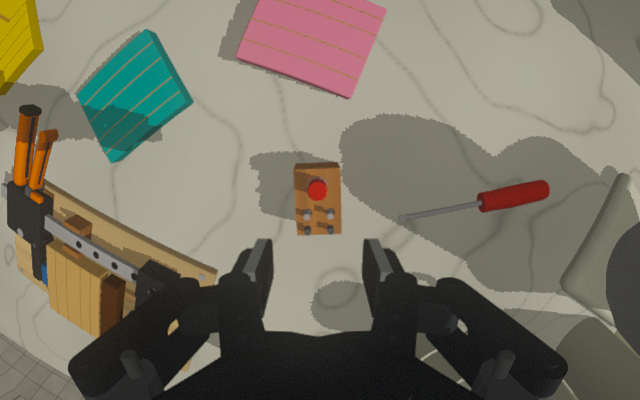

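Run:
```python
from h import *
d=np.load("w2.npz");p=dict(d);pose=(d["pos"],d["R"])
i=p["pixels"][150:245,270:370];cv2.imwrite("pics/c4.png",cv2.resize(i,None,fx=7,fy=7,interpolation=cv2.INTER_CUBIC))
hsv=cv2.cvtColor(p["pixels"],cv2.COLOR_BGR2HSV)
px=p["pixels"].astype(int);m=(px[...,2]>170)&(px[...,1]<60)&(px[...,0]<60);m[:,:290]=0;m[:,350:]=0
v,u=np.where(m);print(len(u),u.mean(),v.mean(),u.min(),u.max(),v.min(),v.max())
w=ray(p,[u.mean(),v.mean()],.056,pose);print(w)
print("tool offsets",np.array(pose[1]).T@(w-pose[0]))
W=world(p,pose);print(W[int(v.mean()),int(u.mean())])
```

```text
227 317.72246696035245 191.0308370044053 309 326 183 199
[0.44568753 0.32319952 0.056     ]
tool offsets [ 0.14545459  0.00079163 -0.00108286]
[0.44539569 0.32248279 0.05761305]
```

View pics/c4.png

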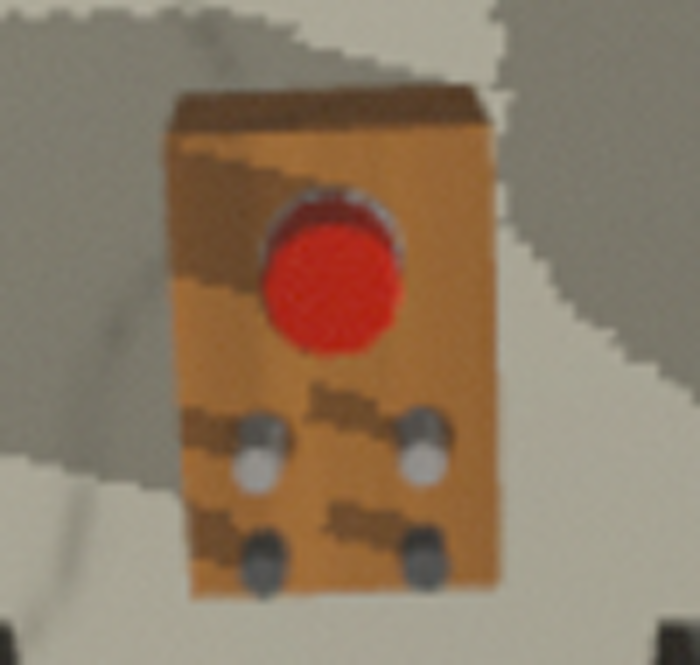

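Run:
```python
from h import *
for f in ("w1","w2"):
    d=np.load(f+".npz");p=dict(d);pose=(np.zeros(3),np.eye(3))
    W=world(p,pose)
    if f=="w1": bx=[(200,245,232,300),(405,245,440,300)]
    else: bx=[(240,236,275,300),(360,236,395,300)]
    for (a,b,c,e) in bx:
        q=W[b:e,a:c].reshape(-1,3);q=q[~np.isnan(q[:,0])];q=q[(q[:,0]<.06)]
        print(f,len(q),"x max",np.percentile(q[:,0],[90,97,99.5]).round(4),"y",np.percentile(q[:,1],[2,98]).round(4),"z",np.percentile(q[:,2],[2,98]).round(4))
```

```text
w1 1477 x max [0.0056 0.0084 0.0101] y [-0.0482 -0.0416] z [-0.0115  0.0092]
w1 1644 x max [0.0048 0.0082 0.0098] y [0.0429 0.0538] z [-0.0114  0.0092]
w2 1830 x max [0.013  0.0177 0.0199] y [-0.0336 -0.0208] z [-0.013   0.0092]
w2 1789 x max [0.0132 0.0175 0.0207] y [0.0222 0.0345] z [-0.0132  0.0086]
```

{"api": "drive_tool", "payload": {
  "deltas": [
    [[0.02,0.0008,-0.0011,-0.005,0,0],[0.022,0,0,-0.003,0,0],[0.022,0,0,0,0,0],[0.022,0,0,0,0,0],[0.02,0,0,0,0,0],[0.017,0,0,0,0,0],[0.01,0,0,0,0,0],[0.004,0,0,0,0,0]]
  ]
}}

```text
time_s: 5.6
position: [0.4456, 0.3212, 0.0632]
ee_rot: [[-0.003, -0.23, 0.973], [-0.002, 0.973, 0.23], [-1.0, -0.001, -0.003]]
wrist_force: [0.9, 0.4, 0.5]
grip_width: 0.0449
```

{"api": "drive_tool", "payload": {
  "deltas": [
    [[0,0,0,0,0,0],[0,0,0,0,0,0],[0,0,0,0,0,0],[0,0,0,0,0,0],[0,0,0,0,0,0],[0,0,0,0,0,0],[0,0,0,0,0,0],[0,0,0,0,0,0]]
  ],
  "gripper": 230
}}

```text
time_s: 6.27
position: [0.4477, 0.3226, 0.0661]
ee_rot: [[0.002, -0.231, 0.973], [0.001, 0.973, 0.231], [-1.0, 0.001, 0.002]]
wrist_force: [-0.2, -0.2, 7.2]
grip_width: 0.0155
```

Run:
```python
from h import *
s=observe();print(s["position"].round(4),s["time_s"],s["grip_width"],s["wrist_force"])
p,pose=shot("wrist");cv2.imwrite("pics/w3.png",p["pixels"])
```

```text
[0.4477 0.3226 0.0661] 6.2667 0.015451296005948573 [-0.180221   -0.2160196   7.21710877]
```

View pics/w3.png

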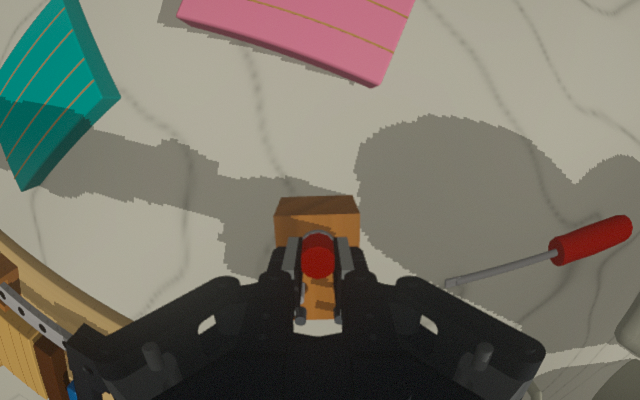

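Run:
```python
import cv2
i=cv2.imread("pics/w3.png");cv2.imwrite("pics/c5.png",cv2.resize(i[190:330,250:390],None,fx=5,fy=5,interpolation=cv2.INTER_CUBIC))
```

```text
(no output)
```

View pics/c5.png

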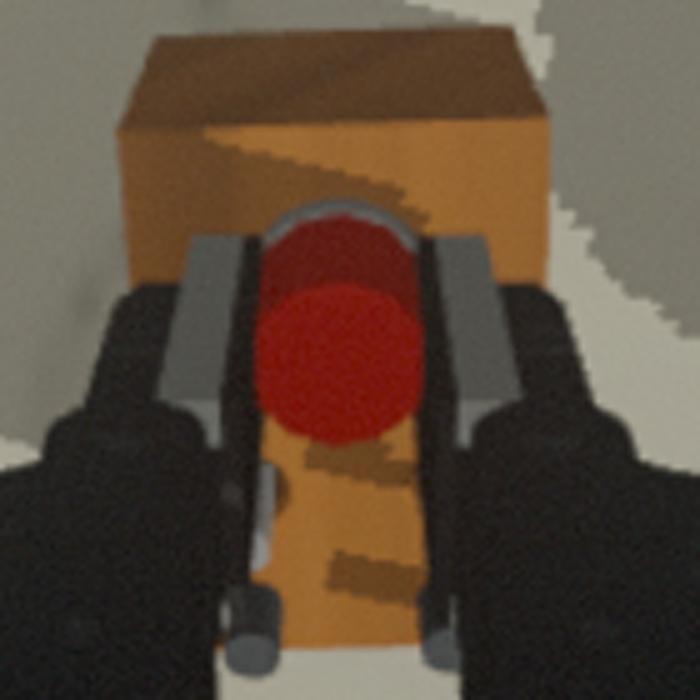

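{"api": "drive_tool", "payload": {
  "deltas": [
    [[-0.004,0,0,0,0,0],[-0.008,0,0,0,0,0],[-0.012,0,0,0,0,0],[-0.016,0,0,0,0,0],[-0.016,0,0,0,0,0],[-0.016,0,0,0,0,0],[-0.016,0,0,0,0,0],[-0.012,0,0,0,0,0]]
  ]
}}

```text
time_s: 6.98
position: [0.4467, 0.3221, 0.1665]
ee_rot: [[0.001, -0.231, 0.973], [0.0, 0.973, 0.231], [-1.0, 0.0, 0.001]]
wrist_force: [-0.6, -0.2, -0.4]
grip_width: 0.0152
```

Run:
```python
from h import *
s=observe();print(s["position"].round(4),s["time_s"],s["grip_width"],s["wrist_force"])
p,pose=shot("wrist");cv2.imwrite("pics/w4.png",p["pixels"])
q,_=shot("scene");cv2.imwrite("pics/s4.png",cv2.resize(q["pixels"][170:310,320:480],None,fx=4,fy=4,interpolation=cv2.INTER_CUBIC))
i=p["pixels"];cv2.imwrite("pics/c6.png",cv2.resize(i[170:330,240:400],None,fx=4,fy=4,interpolation=cv2.INTER_CUBIC))
plan(np.array([.6005,.165,.14]),1.382,8)
```

```text
[0.4467 0.3221 0.1665] 6.9833 0.015200754694970755 [-0.64620603 -0.2071863  -0.41151465]
dist 0.22110813879680496 turn [ 0.422   0.004  -0.0021]
[0.0035, -0.0236, 0.014, 0.0528, 0.0005, -0.0003]
[0.0035, -0.0228, 0.0152, 0.0528, 0.0005, -0.0003]
[0.0035, -0.022, 0.0164, 0.0528, 0.0005, -0.0003]
[0.0035, -0.0211, 0.0175, 0.0528, 0.0005, -0.0003]
[0.0035, -0.0202, 0.0186, 0.0528, 0.0005, -0.0003]
[0.0034, -0.0191, 0.0196, 0.0528, 0.0005, -0.0003]
[0.0034, -0.0181, 0.0206, 0.0528, 0.0005, -0.0003]
[0.0034, -0.017, 0.0215, 0.0528, 0.0005, -0.0003]
```

View pics/c6.png

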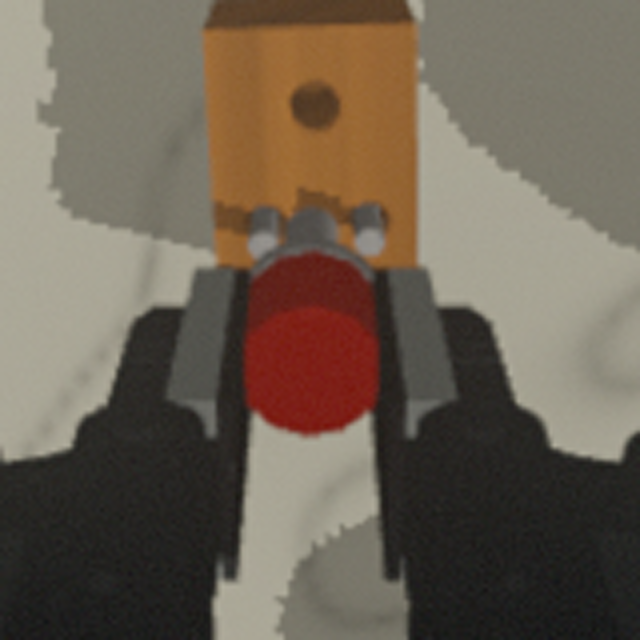

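View pics/s4.png

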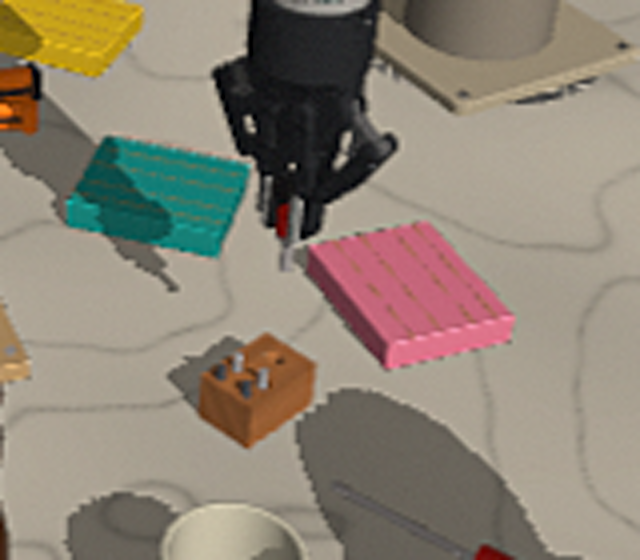

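```bash
cat >> h.py <<'E'
def trayx(p,px,tx):
    "pixel ray in tool frame, intersected with plane tool x = tx"
    K=p["K"];x=(px[0]-K[0,2])/K[0,0];y=(px[1]-K[1,2])/K[1,1];r=np.hypot(x,y);s=np.tan(r)/max(r,1e-9)
    M=p["mount"];d=M[:3,:3]@np.array([x*s,-y*s,-1]);o=M[:3,3];return o+d*(tx-o[0])/d[0]
E
python3 - <<'E'
from h import *
p,pose=shot("wrist")
i=p["pixels"];cv2.imwrite("pics/c7.png",cv2.resize(i[215:285,285:350],None,fx=10,fy=10,interpolation=cv2.INTER_CUBIC))
px=i.astype(int);m=(px[...,2]>95)&(px[...,1]<50)&(px[...,0]<50);m[:,:290]=0;m[:,350:]=0;m[:215]=0;m[300:]=0
v,u=np.where(m);print(len(u),u.mean(),v.mean(),u.min(),u.max(),v.min(),v.max())
print(trayx(p,[317.6,262.2],.010))
print(trayx(p,[317,225.5],.058))
print(proj(p,np.array([[.058,0,-.0018],[.058,0,0],[.01,0,-.0018],[.03,0,-.0018]]),(np.zeros(3),np.eye(3))))
E
```

```text
1155 317.1991341991342 256.53333333333336 301 333 233 277
[ 0.01        0.00067543 -0.00179   ]
[ 0.058       0.00031123 -0.0019156 ]
[[316.49016736 225.67733234]
 [316.49673046 228.42171081]
 [316.15056568 262.18201404]
 [316.31347049 244.59454552]]
```

View pics/c7.png

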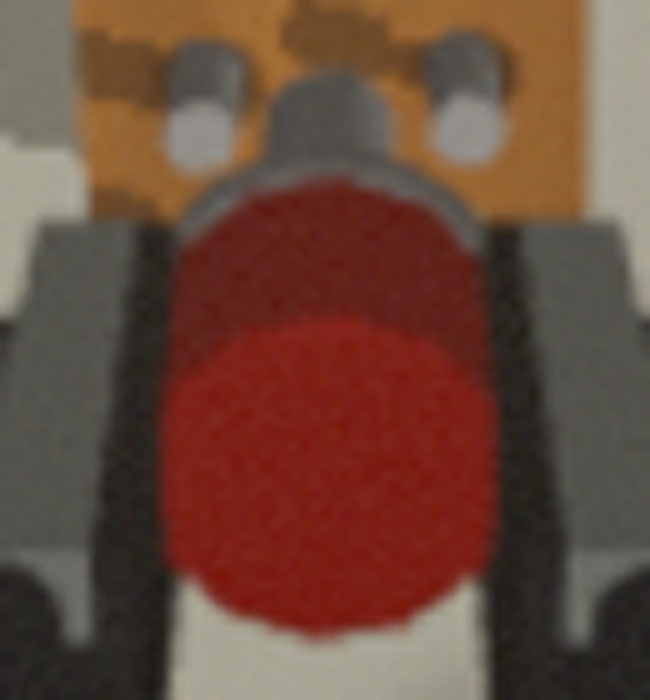

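Run:
```python
from h import *
plan(np.array([.6045,.1643,.13]),1.382,8)
```

```text
dist 0.2258126119588045 turn [ 0.422   0.0019 -0.001 ]
[0.0045, -0.0238, 0.0145, 0.0528, 0.0002, -0.0001]
[0.0045, -0.023, 0.0158, 0.0528, 0.0002, -0.0001]
[0.0045, -0.0221, 0.017, 0.0528, 0.0002, -0.0001]
[0.0045, -0.0212, 0.0181, 0.0528, 0.0002, -0.0001]
[0.0045, -0.0202, 0.0192, 0.0528, 0.0002, -0.0001]
[0.0045, -0.0192, 0.0202, 0.0528, 0.0002, -0.0001]
[0.0045, -0.0181, 0.0212, 0.0528, 0.0002, -0.0001]
[0.0045, -0.0169, 0.0221, 0.0528, 0.0002, -0.0001]
```

{"api": "drive_tool", "payload": {
  "deltas": [
    [[0.0045,-0.0238,0.0145,0.0528,0,0],[0.0045,-0.023,0.0158,0.0528,0,0],[0.0045,-0.0221,0.017,0.0528,0,0],[0.0045,-0.0212,0.0181,0.0528,0,0],[0.0045,-0.0202,0.0192,0.0528,0,0],[0.0045,-0.0192,0.0202,0.0528,0,0],[0.0045,-0.0181,0.0212,0.0528,0,0],[0.0045,-0.0169,0.0221,0.0528,0,0]]
  ]
}}

```text
time_s: 7.8
position: [0.6033, 0.1624, 0.1269]
ee_rot: [[-0.003, 0.191, 0.982], [-0.0, 0.982, -0.191], [-1.0, -0.001, -0.003]]
wrist_force: [0.6, 0.5, -0.7]
grip_width: 0.015
```

{"api": "drive_tool", "payload": {
  "deltas": [
    [[0,0,0,0,0,0],[0,0,0,0,0,0],[0,0,0,0,0,0],[0,0,0,0,0,0],[0,0,0,0,0,0],[0,0,0,0,0,0],[0,0,0,0,0,0],[0,0,0,0,0,0]]
  ]
}}

```text
time_s: 8.47
position: [0.6035, 0.1643, 0.1292]
ee_rot: [[0.0, 0.187, 0.982], [0.0, 0.982, -0.187], [-1.0, 0.0, 0.0]]
wrist_force: [0.0, 0.4, -1.5]
grip_width: 0.015
```

Run:
```python
from h import *
s=observe();print(s["position"].round(4),s["ee_rot"].round(4),s["time_s"],s["grip_width"],s["wrist_force"])
p,pose=shot("wrist");i=p["pixels"];np.savez("w5.npz",pos=pose[0],R=pose[1],**{k:p[k] for k in p})
cv2.imwrite("pics/c8.png",cv2.resize(i[175:285,260:375],None,fx=7,fy=7,interpolation=cv2.INTER_CUBIC))
T=pose[0]+pose[1]@np.array([.058,.0005,-.0018]);print("tip",T, "hole err tool", pose[1].T@(np.array([.6027,.1651,.051])-T))
print(((proj(p,[.6027,.1651,.051],pose)-[260,175]+.5)*7-.5))
```

```text
[0.6035 0.1643 0.1292] [[ 3.000e-04  1.872e-01  9.823e-01]
 [ 1.000e-04  9.823e-01 -1.872e-01]
 [-1.000e+00  2.000e-04  3.000e-04]] 8.4667 0.01502717903975618 [ 0.03861592  0.42377783 -1.51396791]
tip [0.60186301 0.16513518 0.07116594] hole err tool [0.02016619 0.00011903 0.00082322]
[[404.39879583 293.77991143]]
```

View pics/c8.png

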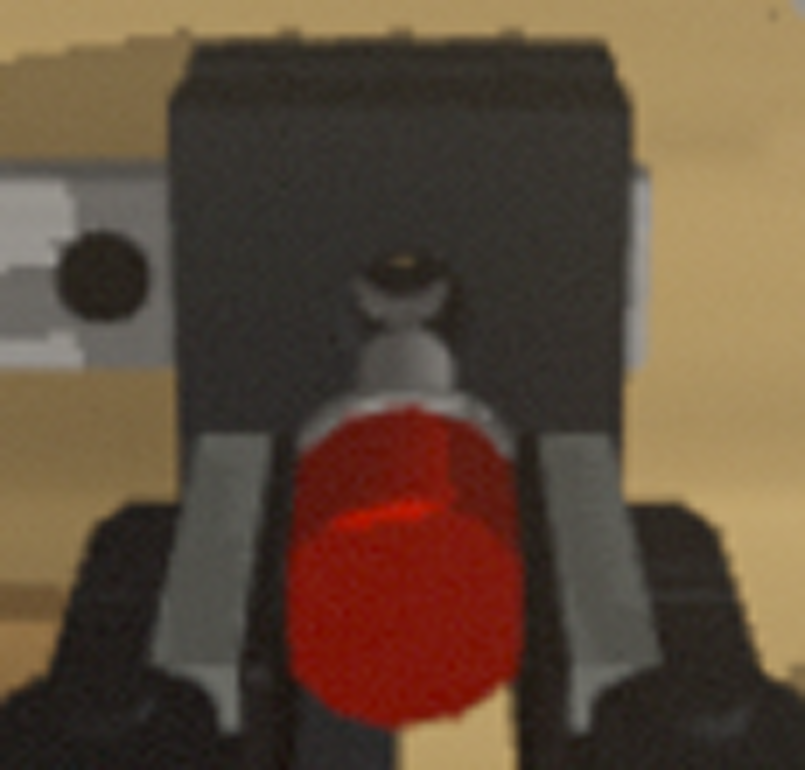

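{"api": "drive_tool", "payload": {
  "deltas": [
    [[0.003,0.0001,0.0006,0,0,0],[0.005,0,0,0,0,0],[0.005,0,0,0,0,0],[0.004,0,0,0,0,0],[0.003,0,0,0,0,0],[0.003,0,0,0,0,0],[0.003,0,0,0,0,0],[0.002,0,0,0,0,0]]
  ]
}}

```text
time_s: 9.18
position: [0.6045, 0.1637, 0.1005]
ee_rot: [[0.0, 0.188, 0.982], [-0.0, 0.982, -0.188], [-1.0, -0.0, 0.0]]
wrist_force: [0.7, -0.5, -0.6]
grip_width: 0.0152
```

Run:
```python
from h import *
s=observe();print(s["position"].round(4),s["wrist_force"],s["wrist_torque"])
p,pose=shot("wrist");i=p["pixels"]
cv2.imwrite("pics/c9.png",cv2.resize(i[175:285,260:375],None,fx=7,fy=7,interpolation=cv2.INTER_CUBIC))
```

```text
[0.6045 0.1637 0.1005] [ 0.71288616 -0.45731181 -0.63521327] [ 0.01526155 -0.15921787  0.00813896]
```

View pics/c9.png

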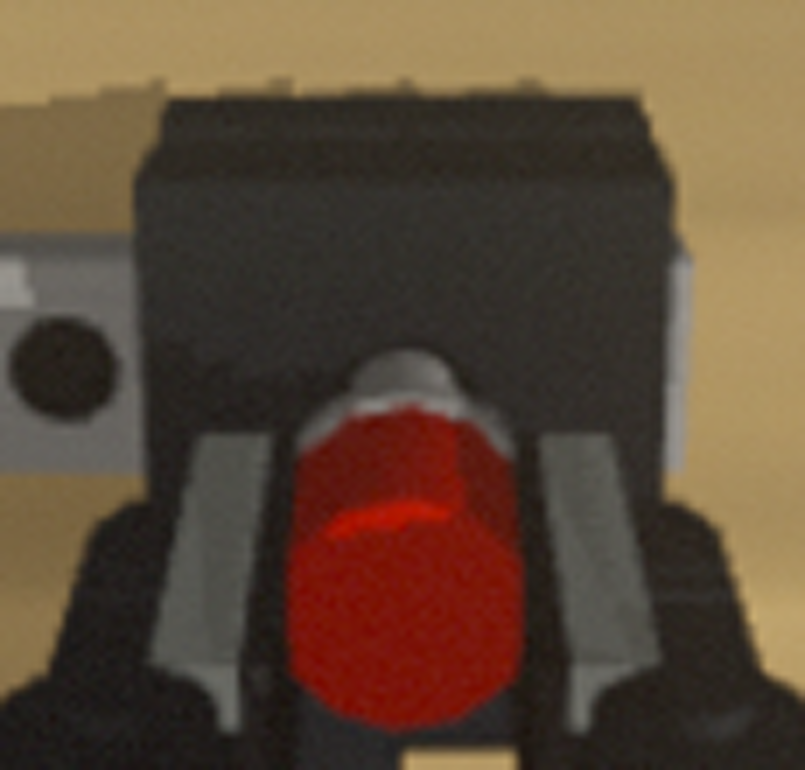

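{"api": "drive_tool", "payload": {
  "deltas": [
    [[0.003,0,0,0,0,0],[0.003,0,0,0,0,0],[0.003,0,0,0,0,0],[0.003,0,0,0,0,0],[0.002,0,0,0,0,0],[0.002,0,0,0,0,0],[0.0015,0,0,0,0,0],[0.0005,0,0,0,0,0]]
  ]
}}

```text
time_s: 9.9
position: [0.6046, 0.1637, 0.0828]
ee_rot: [[0.0, 0.188, 0.982], [-0.0, 0.982, -0.188], [-1.0, -0.0, 0.0]]
wrist_force: [1.1, -0.5, -0.5]
grip_width: 0.0154
```

{"api": "drive_tool", "payload": {
  "deltas": [
    [[0.0005,0,0,0,0,0],[0.0005,0,0,0,0,0],[0.0005,0,0,0,0,0],[0.0003,0,0,0,0,0],[0,0,0,0,0,0],[0,0,0,0,0,0],[0,0,0,0,0,0],[0,0,0,0,0,0]]
  ]
}}

```text
time_s: 10.57
position: [0.6046, 0.1638, 0.0812]
ee_rot: [[0.0, 0.188, 0.982], [0.0, 0.982, -0.188], [-1.0, 0.0, 0.0]]
wrist_force: [1.8, -0.6, 0.3]
grip_width: 0.0152
```

Run:
```python
from h import *
s=observe();print(s["position"].round(4),s["wrist_force"],s["wrist_torque"])
p,pose=shot("wrist");i=p["pixels"]
cv2.imwrite("pics/c10.png",cv2.resize(i[175:285,260:375],None,fx=7,fy=7,interpolation=cv2.INTER_CUBIC))
```

```text
[0.6046 0.1638 0.0812] [ 1.77929487 -0.62323303  0.30972645] [-0.02555715 -0.27389113  0.00936025]
```

View pics/c10.png

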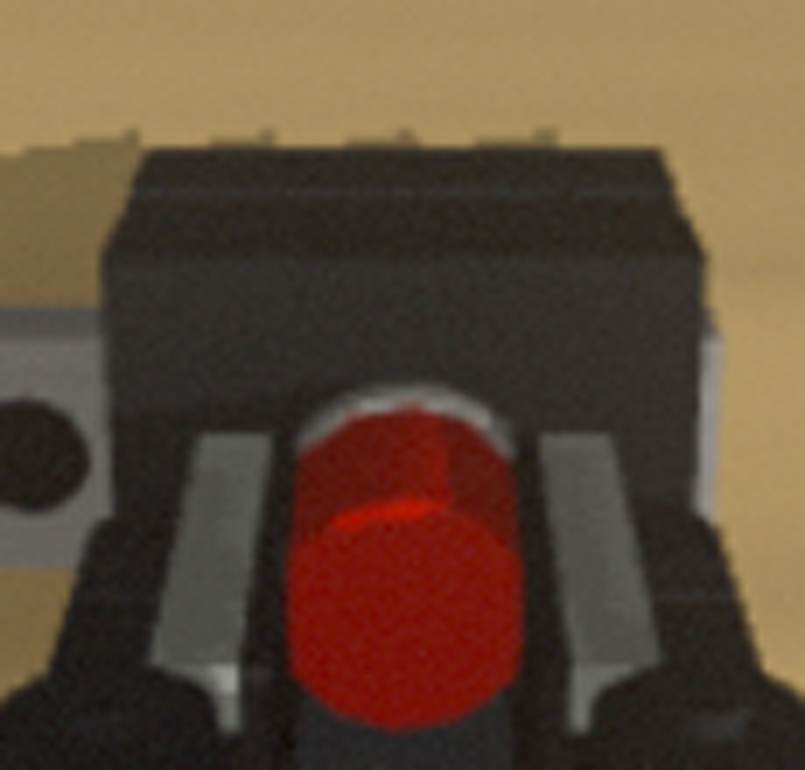

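{"api": "drive_tool", "payload": {
  "deltas": [
    [[0.0004,0,0,0,0,0],[0.0004,0,0,0,0,0],[0.0004,0,0,0,0,0],[0.0003,0,0,0,0,0],[0,0,0,0,0,0],[0,0,0,0,0,0],[0,0,0,0,0,0],[0,0,0,0,0,0]]
  ]
}}

```text
time_s: 11.28
position: [0.6047, 0.1638, 0.0809]
ee_rot: [[0.001, 0.188, 0.982], [0.0, 0.982, -0.188], [-1.0, 0.0, 0.001]]
wrist_force: [-1.8, -0.8, 7.3]
grip_width: 0.015
```

{"api": "drive_tool", "payload": {
  "deltas": [
    [[0,0,0,0,0,0],[0,0,0,0,0,0],[0,0,0,0,0,0],[0,0,0,0,0,0],[0,0,0,0,0,0],[-0.006,0,0,0,0,0],[-0.012,0,0,0,0,0],[-0.02,0,0,0,0,0]]
  ],
  "gripper": 130
}}

```text
time_s: 11.95
position: [0.6027, 0.1635, 0.1166]
ee_rot: [[-0.004, 0.188, 0.982], [-0.001, 0.982, -0.188], [-1.0, -0.001, -0.004]]
wrist_force: [0.4, -0.2, 0.0]
grip_width: 0.0424
```

{"api": "drive_tool", "payload": {
  "deltas": [
    [[-0.02,0,0,0,0,0],[-0.025,0,0,0,0,0],[-0.025,0,0,0,0,0],[-0.025,0,0,0,0,0],[-0.02,0,0,0,0,0],[-0.01,0,0,0,0,0],[0,0,0,0,0,0],[0,0,0,0,0,0]]
  ],
  "gripper": 0
}}

```text
time_s: 12.62
position: [0.6046, 0.1638, 0.2432]
ee_rot: [[0.001, 0.188, 0.982], [0.0, 0.982, -0.188], [-1.0, 0.0, 0.001]]
wrist_force: [-0.1, -0.5, -0.1]
grip_width: 0.0853
```

Run:
```python
from h import *
s=observe();print(s["position"].round(4),s["wrist_force"],s["time_s"])
p,pose=shot("wrist");i=p["pixels"];np.savez("w6.npz",pos=pose[0],R=pose[1],**{k:p[k] for k in p})
cv2.imwrite("pics/w6.png",i)
cv2.imwrite("pics/c11.png",cv2.resize(i[155:255,260:375],None,fx=7,fy=7,interpolation=cv2.INTER_CUBIC))
q,_=shot("scene");cv2.imwrite("pics/s6.png",cv2.resize(q["pixels"][170:300,220:380],None,fx=5,fy=5,interpolation=cv2.INTER_CUBIC))
```

```text
[0.6046 0.1638 0.2432] [-0.11075585 -0.47380622 -0.14931256] 12.6167
```

View pics/w6.png

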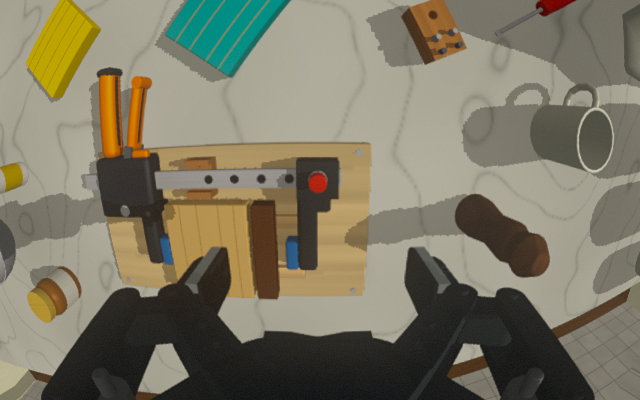

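View pics/c11.png

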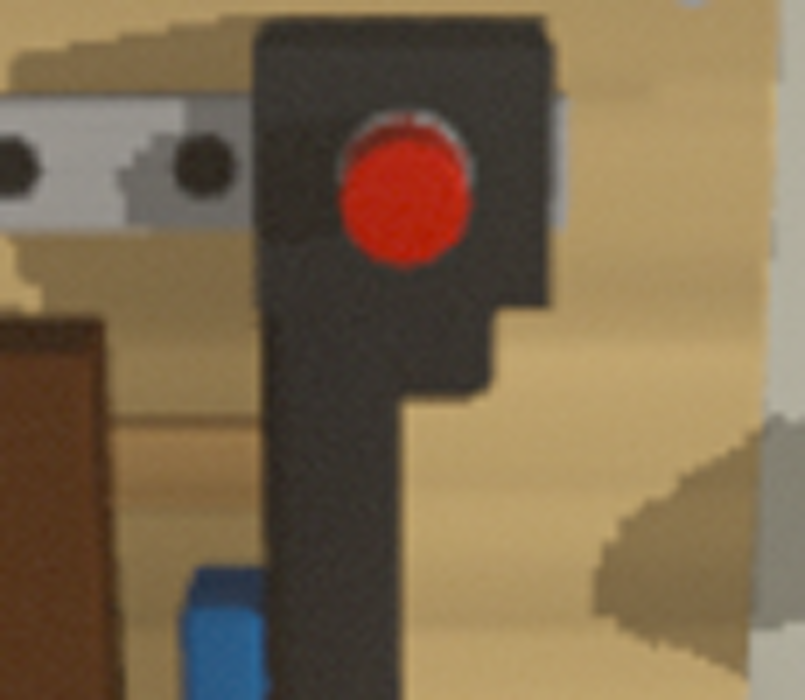

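View pics/s6.png

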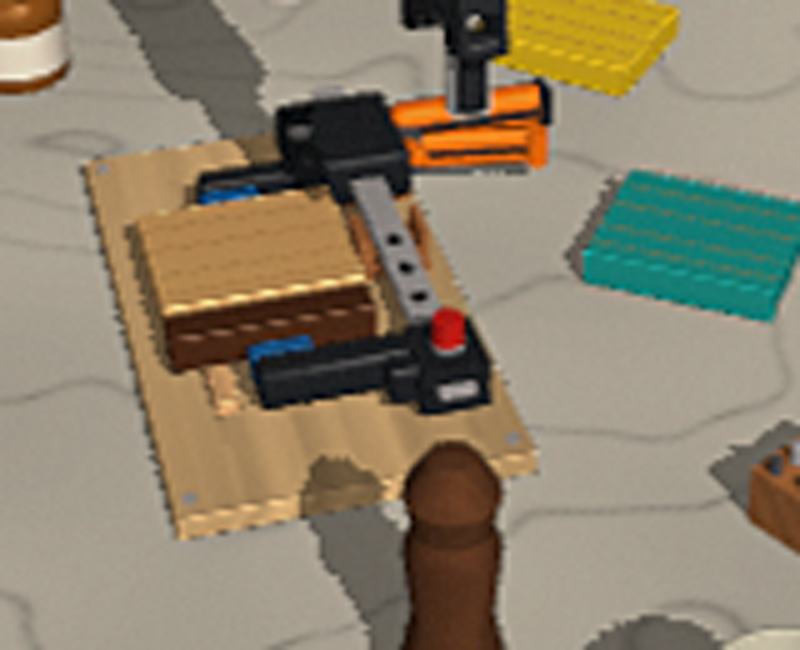

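Run:
```python
from h import *
d=np.load("w6.npz");p=dict(d);pose=(d["pos"],d["R"])
W=world(p,pose)
px=p["pixels"].astype(int);m=(px[...,2]>150)&(px[...,1]<60)&(px[...,0]<60);m[:,:300]=0;m[:,335:]=0;m[:160]=0;m[200:]=0
q=W[m];print("head top",np.percentile(q[:,2],[25,50,75]),"n",m.sum(), "jaw",W[200,305:312,2],W[170,302:306,2])
i=p["pixels"].copy();i=cv2.resize(i[55:230,70:250],None,fx=4,fy=4,interpolation=cv2.INTER_CUBIC)
G=lambda pts:(proj(p,np.array([[*g2w(np.array(a[:2],float)),a[2]] for a in pts]),pose)-[70,55]+.5)*4-.5
def poly(pts,col):
    cv2.polylines(i,[np.round(G(pts)).astype(int)],True,col,1)
poly([(-.03,-.128,.051),(-.14,-.128,.051),(-.14,-.106,.051),(-.03,-.106,.051)],(255,0,0))
poly([(-.031,-.137,.055),(.043,-.137,.055),(.043,-.055,.055),(-.031,-.055,.055)],(0,255,0))
poly([(-.08,-.1095,.037),(-.08,-.1085,.037)],(0,0,255))
cv2.imwrite("pics/c12.png",i)
```

```text
head top [0.07155348 0.07202695 0.07252906] n 235 jaw [0.05141587 0.05092806 0.05201587 0.05137586 0.05136541 0.05134151
 0.05099509] [0.05161523 0.05193384 0.05196007 0.05173964]
```

View pics/c12.png

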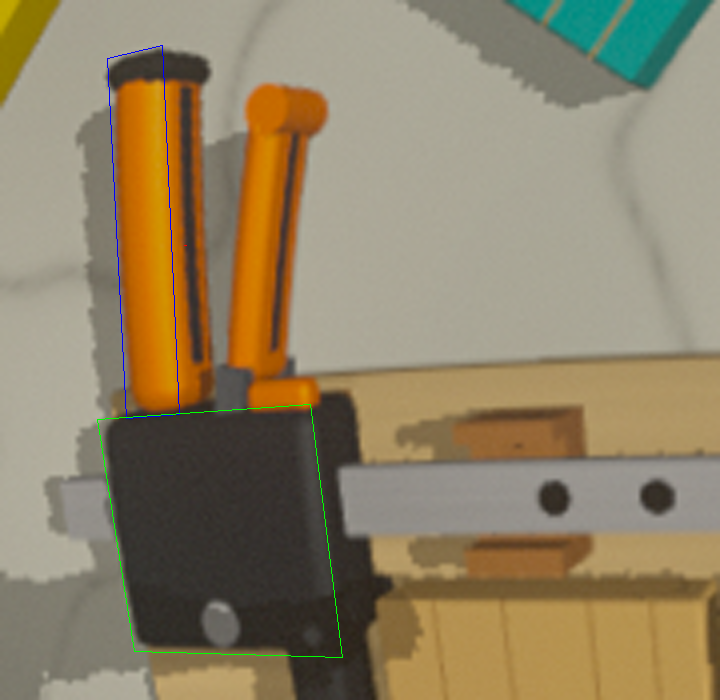

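Run:
```python
from h import *
plan(np.array([.4797,-.058,.20]),1.382,8)
```

```text
dist 0.2570199259950154 turn [-0.0004 -0.0027  0.001 ]
[0.0052, -0.0301, -0.01, -0.0001, -0.0003, 0.0001]
[0.0052, -0.0301, -0.01, -0.0001, -0.0003, 0.0001]
[0.0052, -0.0301, -0.01, -0.0001, -0.0003, 0.0001]
[0.0052, -0.0301, -0.01, -0.0001, -0.0003, 0.0001]
[0.0051, -0.0301, -0.01, -0.0001, -0.0003, 0.0001]
[0.0051, -0.0301, -0.01, -0.0001, -0.0003, 0.0001]
[0.0051, -0.0301, -0.01, -0.0001, -0.0003, 0.0001]
[0.0051, -0.0301, -0.01, -0.0001, -0.0003, 0.0001]
```

{"api": "drive_tool", "payload": {
  "deltas": [
    [[0.002,-0.03,-0.01,0,0,0],[0.005,-0.03,-0.01,0,0,0],[0.006,-0.03,-0.01,0,0,0],[0.006,-0.03,-0.01,0,0,0],[0.006,-0.03,-0.01,0,0,0],[0.006,-0.03,-0.01,0,0,0],[0.006,-0.03,-0.01,0,0,0],[0.005,-0.03,-0.01,0,0,0]]
  ],
  "gripper": 22
}}

```text
time_s: 13.38
position: [0.4782, -0.0576, 0.1983]
ee_rot: [[-0.004, 0.188, 0.982], [0.001, 0.982, -0.188], [-1.0, 0.0, -0.004]]
wrist_force: [1.3, -0.7, -0.8]
grip_width: 0.0782
```

{"api": "drive_tool", "payload": {
  "deltas": [
    [[0,0,0,0,0,0],[0,0,0,0,0,0],[0,0,0,0,0,0],[0,0,0,0,0,0],[0,0,0,0,0,0],[0,0,0,0,0,0],[0,0,0,0,0,0],[0,0,0,0,0,0]]
  ]
}}

```text
time_s: 14.05
position: [0.481, -0.0565, 0.2007]
ee_rot: [[0.0, 0.187, 0.982], [-0.0, 0.982, -0.187], [-1.0, -0.0, 0.0]]
wrist_force: [0.3, 0.1, -0.3]
grip_width: 0.0781
```

Run:
```python
from h import *
s=observe();print(s["position"].round(4),s["ee_rot"].round(4),s["time_s"],s["grip_width"],s["joints"].round(3))
p,pose=shot("wrist");i=p["pixels"].copy();np.savez("w7.npz",pos=pose[0],R=pose[1],**{k:p[k] for k in p})
cv2.imwrite("pics/w7.png",i)
G=lambda pts:(proj(p,np.array([[*g2w(np.array(a[:2],float)),a[2]] for a in pts]),pose)-[240,100]+.5)*4-.5
i=cv2.resize(i[100:290,240:430],None,fx=4,fy=4,interpolation=cv2.INTER_CUBIC)
def poly(pts,col):
    cv2.polylines(i,[np.round(G(pts)).astype(int)],True,col,1)
poly([(-.03,-.128,.037),(-.14,-.128,.037),(-.14,-.106,.037),(-.03,-.106,.037)],(255,0,0))
poly([(-.08,-.1095,.037),(-.08,-.1085,.037)],(0,0,255))
poly([(-.031,-.137,.055),(.043,-.137,.055),(.043,-.055,.055),(-.031,-.055,.055)],(0,255,0))
cv2.imwrite("pics/c13.png",i)
```

```text
[ 0.481  -0.0565  0.2007] [[ 2.000e-04  1.871e-01  9.823e-01]
 [-0.000e+00  9.823e-01 -1.871e-01]
 [-1.000e+00 -0.000e+00  2.000e-04]] 14.05 0.07807395431845761 [-0.25   0.065 -0.401  1.104  0.    -0.062]
```

View pics/w7.png

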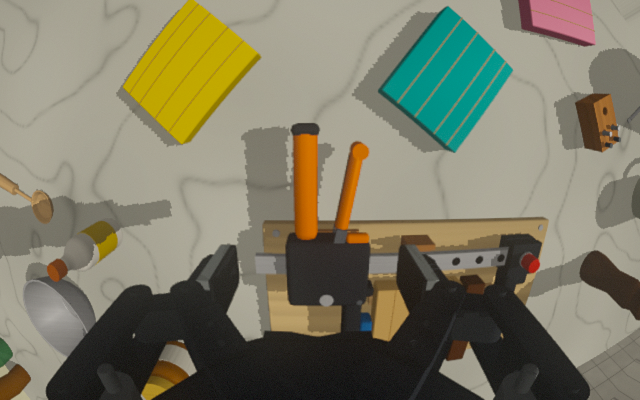

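View pics/c13.png

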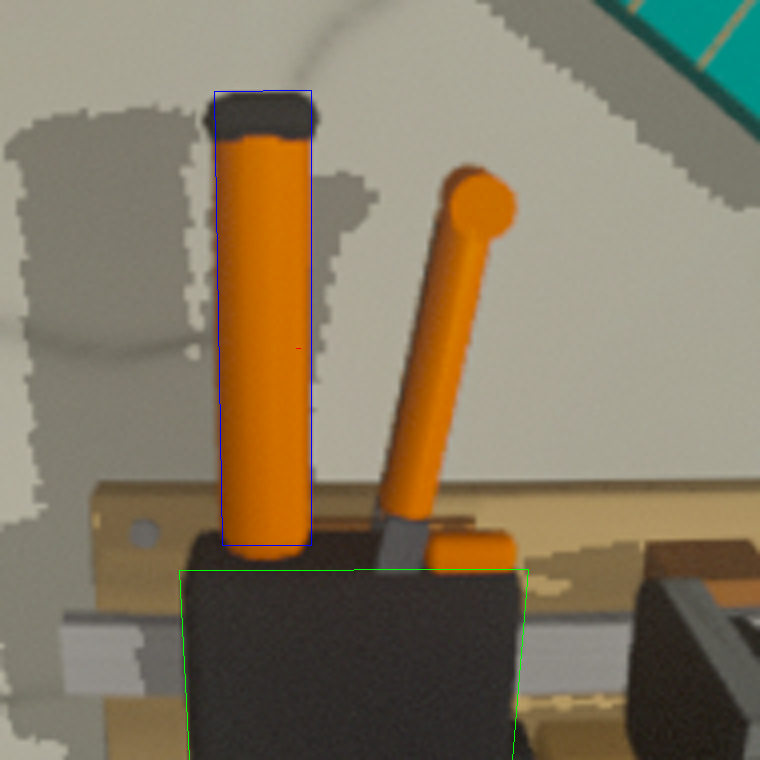

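{"api": "drive_tool", "payload": {
  "deltas": [
    [[0.012,0.0012,-0.0009,0,0,0],[0.02,0,0,0,0,0],[0.02,0,0,0,0,0],[0.02,0,0,0,0,0],[0.02,0,0,0,0,0],[0.01,0,0,0,0,0],[0.004,0,0,0,0,0],[0,0,0,0,0,0]]
  ],
  "gripper": 0
}}

```text
time_s: 14.77
position: [0.4794, -0.0554, 0.0939]
ee_rot: [[-0.002, 0.188, 0.982], [0.0, 0.982, -0.188], [-1.0, 0.0, -0.002]]
wrist_force: [-1.2, 1.0, 0.5]
grip_width: 0.0856
```

Run:
```python
from h import *
s=observe();print(s["position"].round(4),s["wrist_force"],s["time_s"],s["grip_width"],s["joints"].round(3))
p,pose=shot("wrist");i=p["pixels"].copy();cv2.imwrite("pics/w8.png",i)
```

```text
[ 0.4794 -0.0554  0.0939] [-1.21773202  1.00934676  0.52490258] 14.7667 0.08560784456001952 [-0.249  0.177 -0.529  0.867 -0.    -0.06 ]
```

View pics/w8.png

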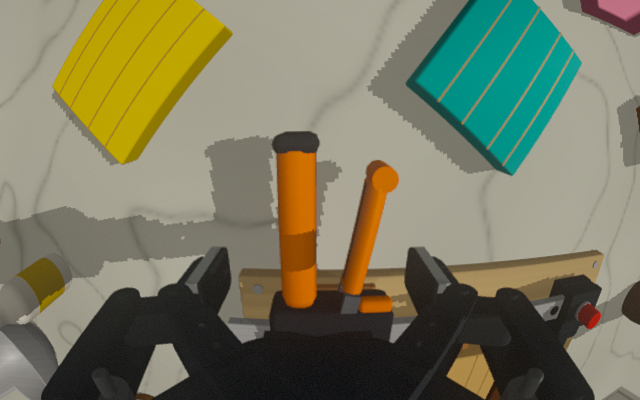

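{"api": "drive_tool", "payload": {
  "deltas": [
    [[0.008,0,0,0,0,0],[0.01,0,0,0,0,0],[0.01,0,0,0,0,0],[0.009,0,0,0,0,0],[0.007,0,0,0,0,0],[0.005,0,0,0,0,0],[0.003,0,0,0,0,0],[0.001,0,0,0,0,0]]
  ]
}}

```text
time_s: 15.48
position: [0.4796, -0.0555, 0.0409]
ee_rot: [[-0.001, 0.188, 0.982], [0.0, 0.982, -0.188], [-1.0, 0.0, -0.001]]
wrist_force: [0.3, -0.2, 0.3]
grip_width: 0.0853
```

{"api": "drive_tool", "payload": {
  "deltas": [
    [[0,-0.001,0,0,0,0],[0,-0.001,0,0,0,0],[0,-0.001,0,0,0,0],[0,-0.0005,0,0,0,0],[0,0,0,0,0,0],[0,0,0,0,0,0],[0,0,0,0,0,0],[0,0,0,0,0,0]]
  ]
}}

```text
time_s: 16.15
position: [0.4794, -0.059, 0.0417]
ee_rot: [[0.0, 0.188, 0.982], [0.0, 0.982, -0.188], [-1.0, 0.0, 0.0]]
wrist_force: [0.4, 0.3, -0.2]
grip_width: 0.0855
```

Run:
```python
from h import *
s=observe();print(s["position"].round(4),s["wrist_force"],s["time_s"],s["grip_width"])
e=np.array([*g2w([-.08,-.1095]),.041])-s["position"];print("err tool",s["ee_rot"].T@e)
p,pose=shot("wrist");i=p["pixels"].copy();cv2.imwrite("pics/w9.png",i)
q,_=shot("scene");cv2.imwrite("pics/s9.png",cv2.resize(q["pixels"][160:290,220:380],None,fx=5,fy=5,interpolation=cv2.INTER_CUBIC));np.savez("s9.npz",**q)
q,_=shot("top");cv2.imwrite("pics/t9.png",cv2.resize(q["pixels"][130:240,240:400],None,fx=5,fy=5,interpolation=cv2.INTER_CUBIC));np.savez("t9.npz",**q)
```

```text
[ 0.4794 -0.059   0.0417] [ 0.3556833   0.26942841 -0.17220257] 16.15 0.08552207792590798
err tool [ 7.05159328e-04 -7.72145478e-05  1.72400890e-04]
```

View pics/w9.png

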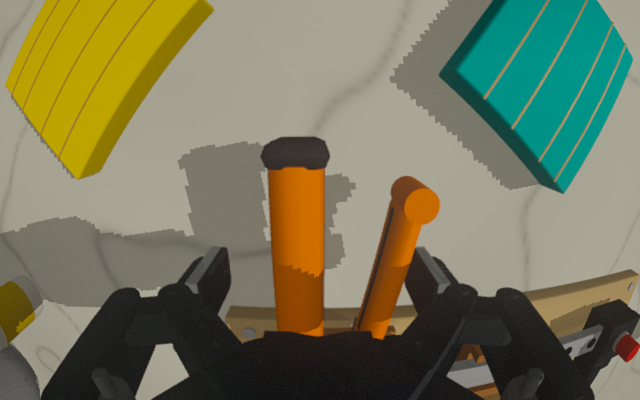

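View pics/s9.png

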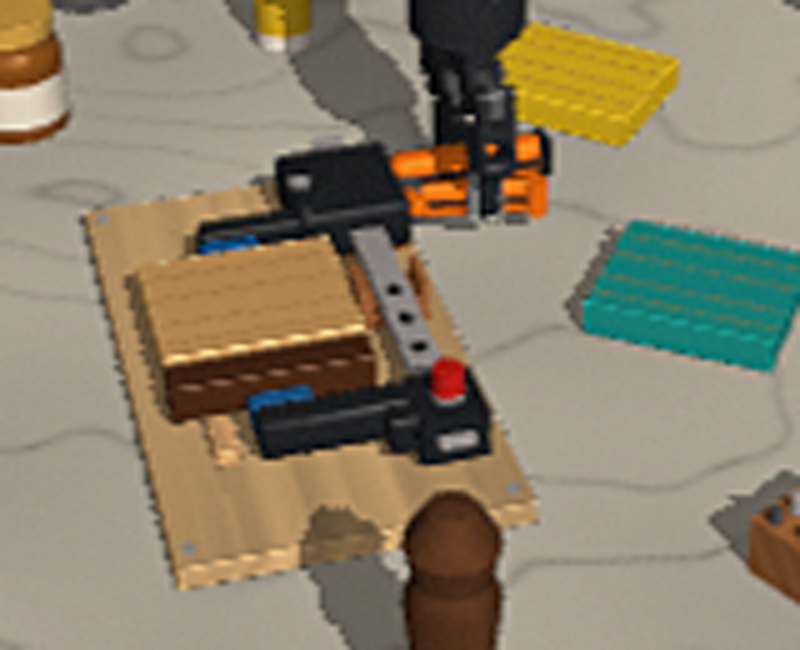

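View pics/t9.png

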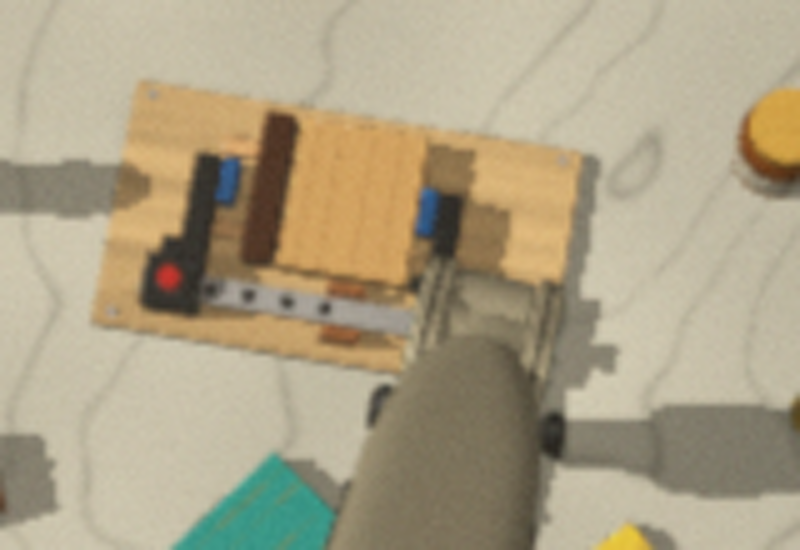

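{"api": "drive_tool", "payload": {
  "deltas": [
    [[0,0,0,0,0,0],[0,0,0,0,0,0],[0,0,0,0,0,0],[0,0,0,0,0,0],[0,0,0,0,0,0],[0,0,0,0,0,0],[0,0,0,0,0,0],[0,0,0,0,0,0]]
  ],
  "gripper": 142
}}

```text
time_s: 16.97
position: [0.4797, -0.0594, 0.0426]
ee_rot: [[0.001, 0.188, 0.982], [-0.001, 0.982, -0.188], [-1.0, -0.001, 0.001]]
wrist_force: [-2.4, 0.7, 8.1]
grip_width: 0.0381
```

```bash
cat > track.py <<'E'
from h import *
import sys
tag=sys.argv[1]
s=observe();q,_=shot("scene");t,_=shot("top")
np.savez(f"s_{tag}.npz",**q);np.savez(f"t_{tag}.npz",**t)
print(s["time_s"],"w",round(s["grip_width"],4),"pos",s["position"].round(4),"F",s["wrist_force"].round(1))
gy=np.array([-np.sin(GTH),np.cos(GTH),0])
def red(P,box):
    a,b,c,d=box;x=P["pixels"][b:d,a:c].astype(float);r=np.clip(x[...,2]-np.maximum(x[...,1],x[...,0])-60,0,None)
    v,u=np.mgrid[b:d,a:c];return np.array([(r*u).sum(),(r*v).sum()])/r.sum()
for nm,P,box in (("scene",q,(290,205,330,255)),("top",t,(260,170,300,200))):
    B=np.load({"scene":"s9.npz","top":"t9.npz"}[nm]);a=red(B,box);b=red(P,box)
    print(nm,"pin moved",((ray(P,b,.062)-ray(P,a,.062))@gy*1000).round(2),"mm  cross",((ray(P,b,.062)-ray(P,a,.062))@np.array([gy[1],-gy[0],0])*1000).round(2))
cv2.imwrite(f"pics/s_{tag}.png",cv2.resize(q["pixels"][185:265,235:335],None,fx=8,fy=8,interpolation=cv2.INTER_CUBIC))
cv2.imwrite(f"pics/t_{tag}.png",cv2.resize(t["pixels"][140:205,255:345],None,fx=8,fy=8,interpolation=cv2.INTER_CUBIC))
E
python3 track.py a1
```

```text
16.9667 w 0.0381 pos [ 0.4797 -0.0594  0.0426] F [-2.4  0.7  8.1]
scene pin moved -7.5 mm  cross 0.01
top pin moved -6.51 mm  cross -0.39
```

{"api": "drive_tool", "payload": {
  "deltas": [
    [[0,0,0,0,0,0],[0,0,0,0,0,0],[0,0,0,0,0,0],[0,0,0,0,0,0],[0,0,0,0,0,0],[0,0,0,0,0,0],[0,0,0,0,0,0],[0,0,0,0,0,0]]
  ],
  "gripper": 10
}}

```text
time_s: 17.73
position: [0.4793, -0.0591, 0.0416]
ee_rot: [[-0.0, 0.188, 0.982], [-0.0, 0.982, -0.188], [-1.0, -0.0, -0.0]]
wrist_force: [-0.7, 0.1, 0.8]
grip_width: 0.0822
```

```bash
python3 track.py r1
```

```text
17.7333 w 0.0822 pos [ 0.4793 -0.0591  0.0416] F [-0.7  0.1  0.8]
scene pin moved -7.45 mm  cross 0.03
top pin moved -6.46 mm  cross -0.18
```

View pics/s_r1.png

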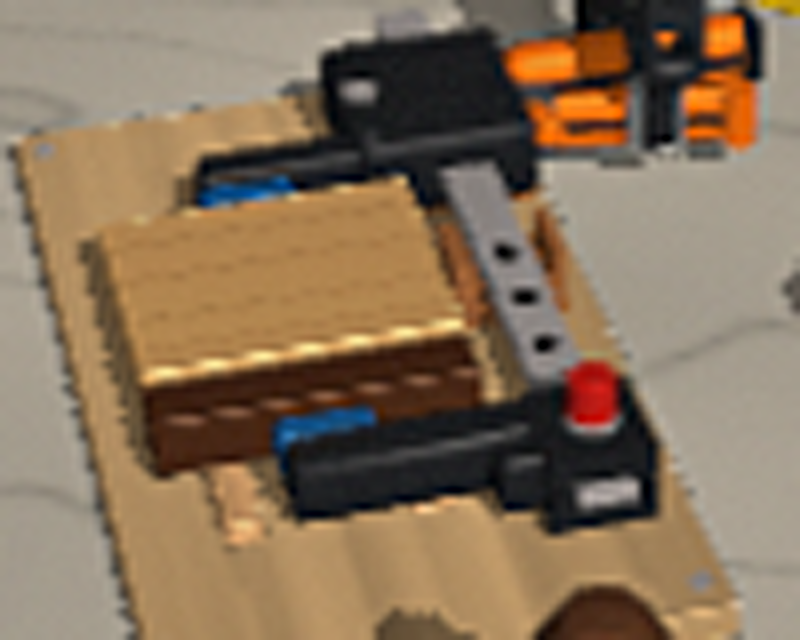

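View pics/t_r1.png

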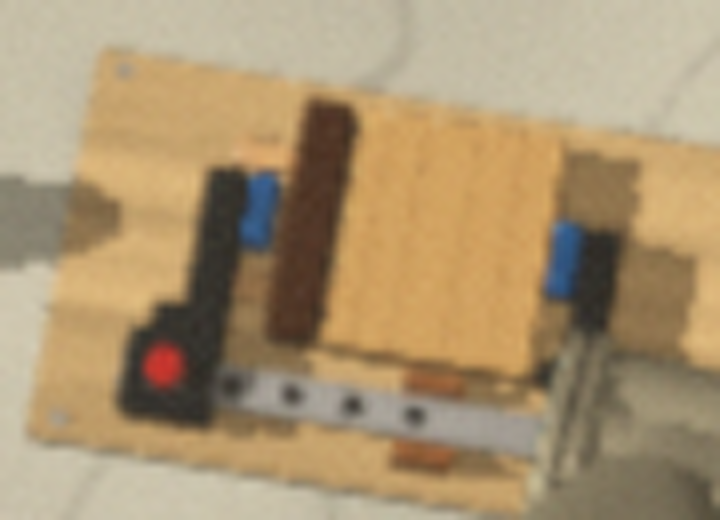

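{"api": "drive_tool", "payload": {
  "deltas": [
    [[0,0,0,0,0,0],[0,0,0,0,0,0],[0,0,0,0,0,0],[0,0,0,0,0,0],[0,0,0,0,0,0],[0,0,0,0,0,0],[0,0,0,0,0,0],[0,0,0,0,0,0]]
  ],
  "gripper": 142
}}

```text
time_s: 18.5
position: [0.4797, -0.0594, 0.0426]
ee_rot: [[0.0, 0.188, 0.982], [-0.001, 0.982, -0.188], [-1.0, -0.001, 0.001]]
wrist_force: [-2.6, 0.6, 7.9]
grip_width: 0.0381
```

```bash
python3 track.py a2
```

```text
18.5 w 0.0381 pos [ 0.4797 -0.0594  0.0426] F [-2.6  0.6  7.9]
scene pin moved -13.05 mm  cross -0.44
top pin moved -13.3 mm  cross -0.0
```

{"api": "drive_tool", "payload": {
  "deltas": [
    [[0,0,0,0,0,0],[0,0,0,0,0,0],[0,0,0,0,0,0],[0,0,0,0,0,0],[0,0,0,0,0,0],[0,0,0,0,0,0],[0,0,0,0,0,0],[0,0,0,0,0,0]]
  ],
  "gripper": 10
}}

```text
time_s: 19.27
position: [0.4793, -0.0591, 0.0416]
ee_rot: [[-0.0, 0.188, 0.982], [-0.0, 0.982, -0.188], [-1.0, -0.0, -0.0]]
wrist_force: [-0.5, -0.6, -0.2]
grip_width: 0.0822
```

```bash
python3 track.py r2
```

```text
19.2667 w 0.0822 pos [ 0.4793 -0.0591  0.0416] F [-0.5 -0.6 -0.2]
scene pin moved -12.88 mm  cross -0.41
top pin moved -13.28 mm  cross -0.0
```

View pics/s_r2.png

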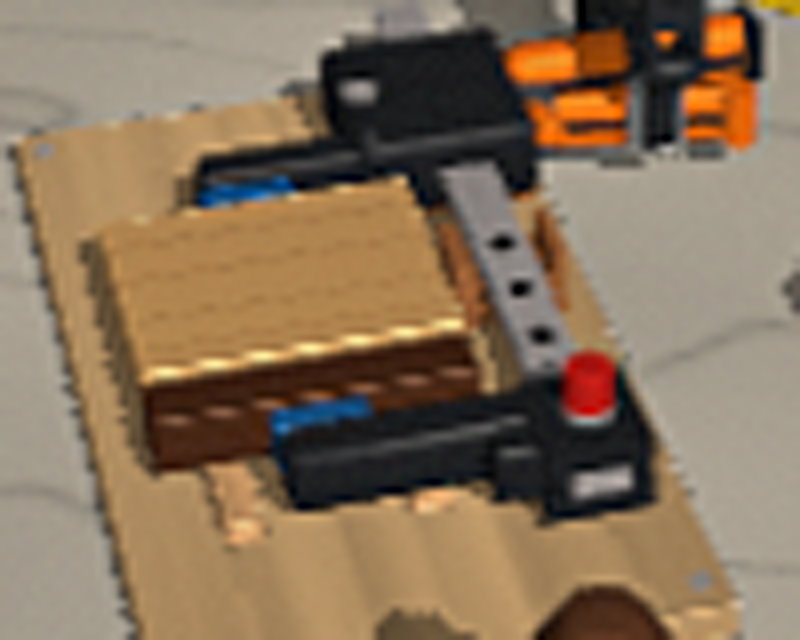

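View pics/t_r2.png

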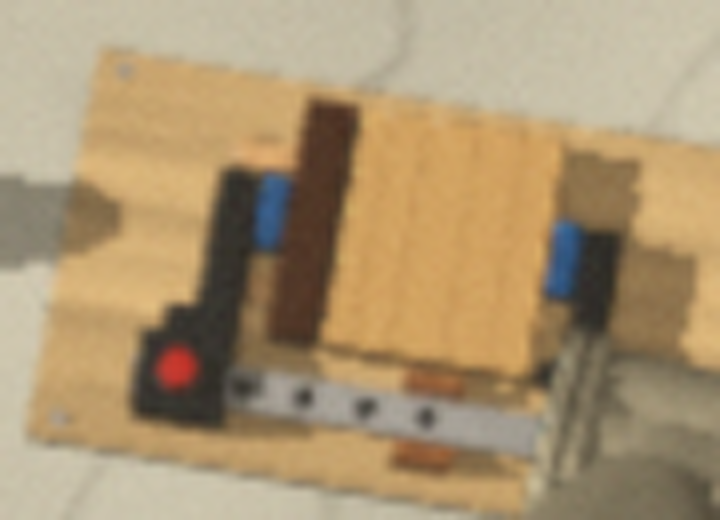

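{"api": "drive_tool", "payload": {
  "deltas": [
    [[0,0,0,0,0,0],[0,0,0,0,0,0],[0,0,0,0,0,0],[0,0,0,0,0,0],[0,0,0,0,0,0],[0,0,0,0,0,0],[0,0,0,0,0,0],[0,0,0,0,0,0]]
  ],
  "gripper": 128
}}

```text
time_s: 20.03
position: [0.48, -0.0572, 0.0423]
ee_rot: [[0.002, 0.187, 0.982], [0.005, 0.982, -0.187], [-1.0, 0.005, 0.001]]
wrist_force: [1.1, 6.3, 4.9]
grip_width: 0.0428
```

```bash
python3 track.py a3
```

```text
20.0333 w 0.0428 pos [ 0.48   -0.0572  0.0423] F [1.1 6.3 4.9]
scene pin moved -17.32 mm  cross 0.09
top pin moved -16.86 mm  cross 0.15
```

View pics/s_a3.png

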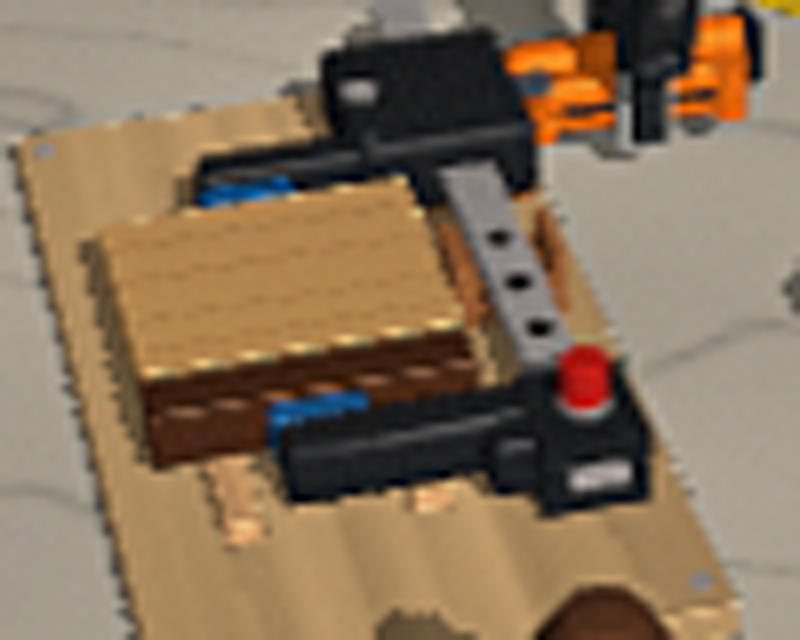

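View pics/t_a3.png

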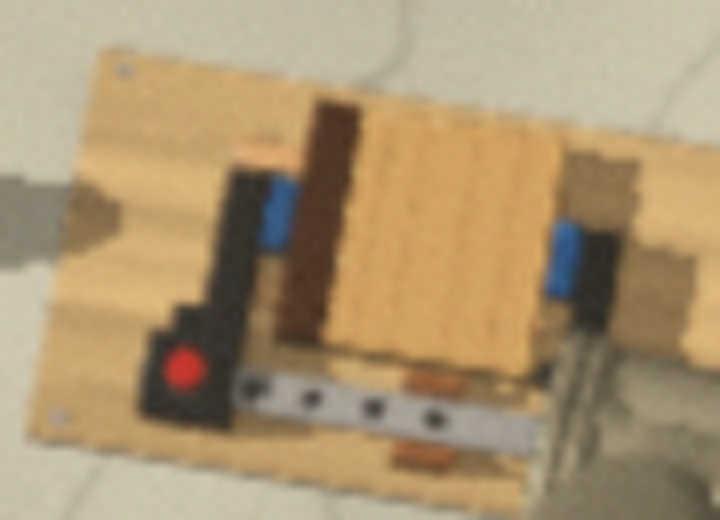

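{"api": "drive_tool", "payload": {
  "deltas": [
    [[0,0,0,0,0,0],[0,0,0,0,0,0],[0,0,0,0,0,0],[0,0,0,0,0,0],[0,0,0,0,0,0],[0,0,0,0,0,0],[0,0,0,0,0,0],[0,0,0,0,0,0]]
  ],
  "gripper": 142
}}

```text
time_s: 20.8
position: [0.4797, -0.0594, 0.0427]
ee_rot: [[0.0, 0.188, 0.982], [-0.001, 0.982, -0.188], [-1.0, -0.001, 0.001]]
wrist_force: [-2.5, 0.8, 8.6]
grip_width: 0.0384
```

```bash
python3 track.py a4
```

```text
20.8 w 0.0384 pos [ 0.4797 -0.0594  0.0427] F [-2.5  0.8  8.6]
scene pin moved -17.85 mm  cross 0.7
top pin moved -17.64 mm  cross 0.66
```

View pics/s_a4.png

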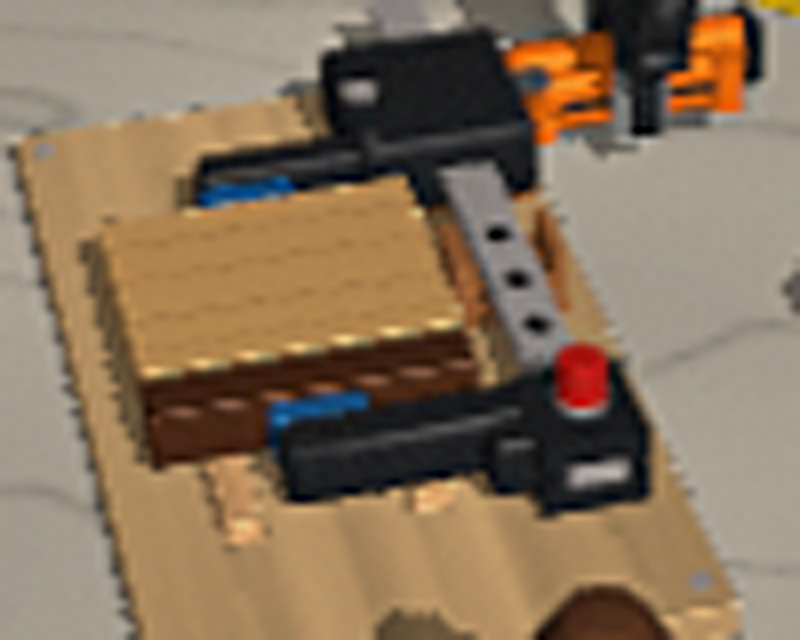

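View pics/t_a4.png

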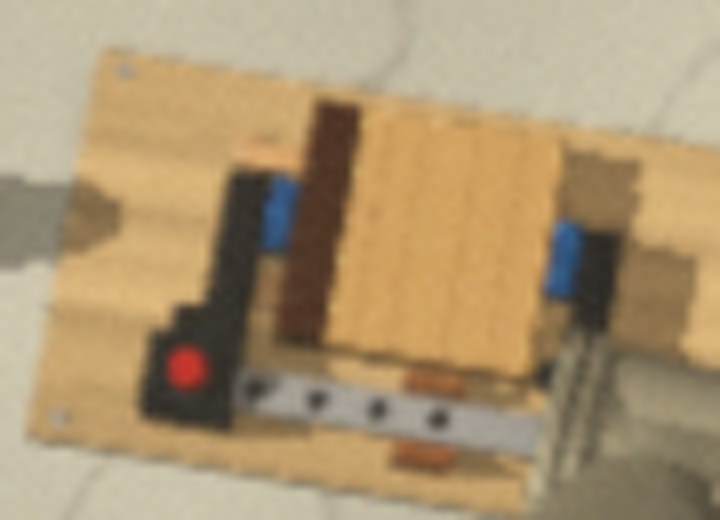

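{"api": "drive_tool", "payload": {
  "deltas": [
    [[0,0,0,0,0,0],[0,0,0,0,0,0],[0,0,0,0,0,0],[0,0,0,0,0,0],[0,0,0,0,0,0],[0,0,0,0,0,0],[0,0,0,0,0,0],[0,0,0,0,0,0]]
  ],
  "gripper": 10
}}

```text
time_s: 21.57
position: [0.4793, -0.0591, 0.0416]
ee_rot: [[-0.0, 0.188, 0.982], [-0.0, 0.982, -0.188], [-1.0, -0.0, -0.0]]
wrist_force: [-0.2, 1.0, 0.6]
grip_width: 0.0818
```

```bash
python3 track.py r4
python3 - <<'E'
from h import *
p,pose=shot("wrist");cv2.imwrite("pics/w10.png",p["pixels"])
np.savez("w10.npz",pos=pose[0],R=pose[1],**p)
a=np.load("s_r2.npz")["pixels"];b=np.load("s_r4.npz")["pixels"]
# local shifts: patches in scene: strip left end, pad, bar hole
def sh(a,b,box):
    x,y,X,Y=box;ga=cv2.cvtColor(a,cv2.COLOR_BGR2GRAY)[y:Y,x:X].astype(np.float32);gb=cv2.cvtColor(b,cv2.COLOR_BGR2GRAY)[y:Y,x:X].astype(np.float32)
    return cv2.phaseCorrelate(ga,gb,cv2.createHanningWindow((X-x,Y-y),cv2.CV_32F))
for n in ("s_r1","s_r2","s_a3","s_a4","s_r4"):
    b=np.load(n+".npz")["pixels"];a=np.load("s9.npz")["pixels"]
    print(n,"strip",np.round(sh(a,b,(247,222,272,250))[0],2),"board",np.round(sh(a,b,(243,208,290,228))[0],2),"barhole",np.round(sh(a,b,(290,205,308,232))[0],2),"jaw",np.round(sh(a,b,(296,234,320,256))[0],2))
E
```

```text
21.5667 w 0.0818 pos [ 0.4793 -0.0591  0.0416] F [-0.2  1.   0.6]
scene pin moved -17.93 mm  cross 0.63
top pin moved -17.63 mm  cross 0.61
s_r1 strip [ 0.45 -0.01] board [-0.06 -0.04] barhole [-0.41 -0.73] jaw [-0.67 -1.36]
s_r2 strip [ 0.36 -0.24] board [-0.01 -0.06] barhole [-0.5  -0.09] jaw [-1.16 -2.21]
s_a3 strip [ 0.51 -0.93] board [ 0.05 -0.01] barhole [0.36 1.69] jaw [-1.35 -3.52]
s_a4 strip [ 0.47 -1.06] board [0.1  0.05] barhole [0.5  1.73] jaw [-1.42 -3.31]
s_r4 strip [ 0.52 -0.96] board [0.19 0.16] barhole [0.55 1.8 ] jaw [-1.55 -3.36]
```

View pics/w10.png

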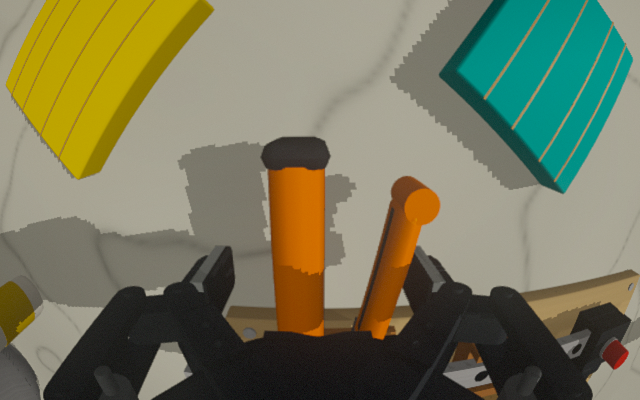

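View pics/s_r4.png

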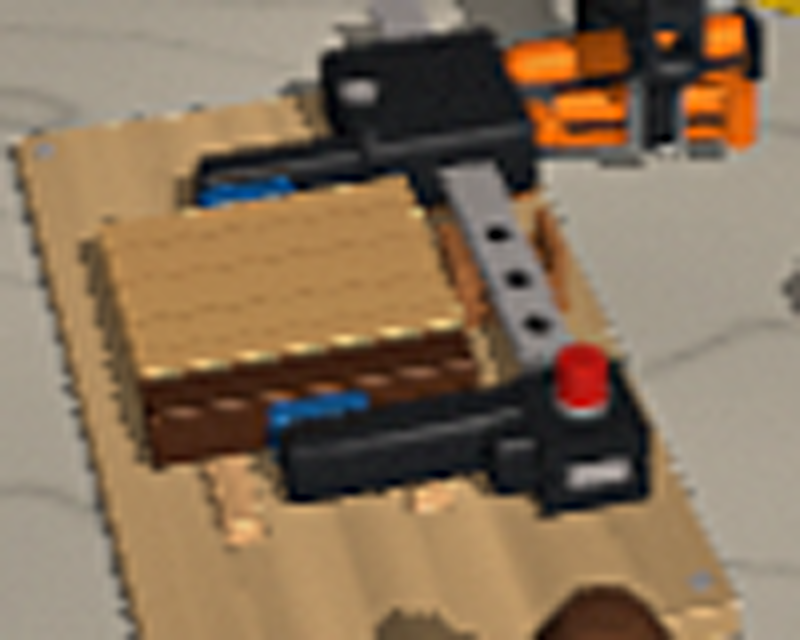

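{"api": "drive_tool", "payload": {
  "deltas": [
    [[-0.01,0.0025,0,0,0,0],[-0.015,0.0015,0,0,0,0],[-0.025,0,0,0,0,0],[-0.035,0,0,0,0,0],[-0.02,0.015,0.02,0,0,0],[-0.02,0.02,0.025,0,0,0],[-0.02,0.02,0.025,0,0,0],[-0.01,0.02,0.02,0,0,0]]
  ],
  "gripper": 0
}}

```text
time_s: 22.38
position: [0.5858, 0.0022, 0.2009]
ee_rot: [[0.006, 0.189, 0.982], [-0.001, 0.982, -0.189], [-1.0, 0.0, 0.006]]
wrist_force: [0.7, -0.5, -0.4]
grip_width: 0.0852
```

{"api": "drive_tool", "payload": {
  "deltas": [
    [[-0.01,0.02,0.01,0,0,0],[-0.01,0.02,0,0,0,0],[-0.01,0.02,0,0,0,0],[0,0.01,0,0,0,0],[0,0,0,0,0,0],[0,0,0,0,0,0],[0,0,0,0,0,0],[0,0,0,0,0,0]]
  ]
}}

```text
time_s: 23.05
position: [0.6047, 0.0675, 0.2258]
ee_rot: [[-0.002, 0.189, 0.982], [-0.0, 0.982, -0.189], [-1.0, -0.001, -0.002]]
wrist_force: [0.0, -0.8, -0.0]
grip_width: 0.0854
```

Run:
```python
from h import *
s=observe();print(s["position"].round(4),s["time_s"])
p,pose=shot("wrist");i=p["pixels"];np.savez("w11.npz",pos=pose[0],R=pose[1],**p);cv2.imwrite("pics/w11.png",i)
```

```text
[0.6047 0.0675 0.2258] 23.05
```

View pics/w11.png

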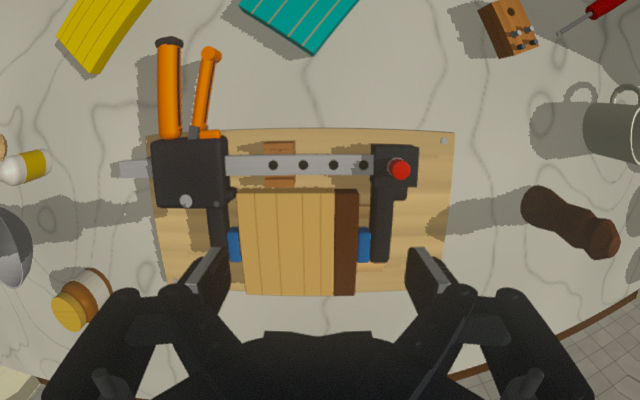

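Run:
```python
from h import *
d=np.load("w11.npz");i=d["pixels"]
cv2.imwrite("pics/c14.png",cv2.resize(i[180:300,215:405],None,fx=4.2,fy=4.2,interpolation=cv2.INTER_CUBIC))
p=dict(d);pose=(d["pos"],d["R"])
# profile along glue y at x=.07 on top surface z=.049
for x in (.05,.065):
    ys=np.arange(-.05,.11,.0005);P=np.array([[*g2w([x,y]),.049] for y in ys]);uv=proj(p,P,pose).astype(np.float32)
    g=cv2.remap(i,uv[:,0],uv[:,1],cv2.INTER_LINEAR).reshape(-1,3).astype(float).mean(1);gr=np.gradient(cv2.GaussianBlur(g.reshape(-1,1),(1,5),0).ravel())
    k=[j for j in range(2,len(gr)-2) if abs(gr[j])>4 and abs(gr[j])==abs(gr[j-2:j+3]).max()]
    print(x,[(round(ys[j]*1000,1),round(gr[j],1)) for j in k])
```

```text
0.05 [(np.float64(-43.5), np.float64(8.6)), (np.float64(55.5), np.float64(-17.6)), (np.float64(80.5), np.float64(9.4)), (np.float64(91.5), np.float64(-12.8))]
0.065 [(np.float64(-44.0), np.float64(16.1)), (np.float64(55.5), np.float64(-18.7)), (np.float64(92.0), np.float64(-6.3))]
```

View pics/c14.png

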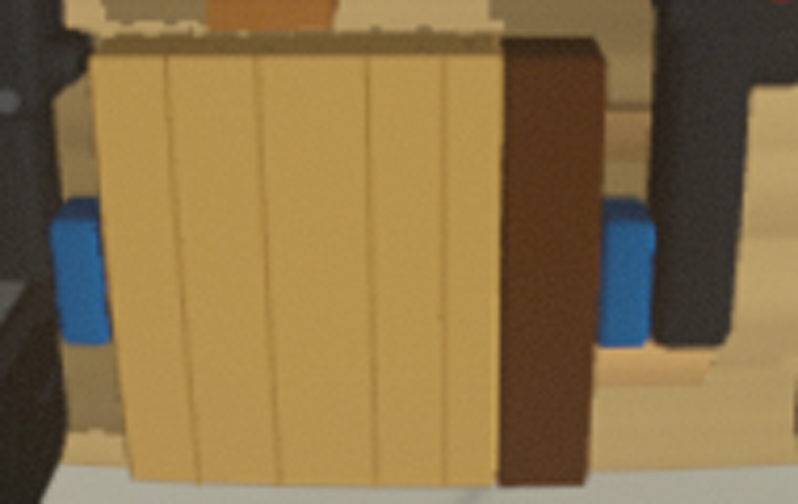

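```bash
cat > pad.py <<'E'
from h import *
import sys
for f in sys.argv[1:]:
    d=np.load(f);i=d["pixels"];p=dict(d);pose=(d["pos"],d["R"])
    out=[]
    for lab,z,xs,y0,y1 in (("pad/jaw",.048,(.080,.084,.088,.092,.096,.1),.072,.115),("barhole",.045,(0,),-.03,.12)):
      if lab=="barhole": continue
      rows=[]
      for x in xs:
        ys=np.arange(y0,y1,.00025);P=np.array([[*g2w([x,y]),z] for y in ys]);uv=proj(p,P,pose).astype(np.float32)
        c=cv2.remap(i,uv[:,0],uv[:,1],cv2.INTER_LINEAR).reshape(-1,3).astype(float)
        rows.append(c[:,0]-c[:,2])
      b=np.mean(rows,0);m=b>b.max()*.5;k=np.where(m)[0]
      def cross(a,bb):
        h=b.max()*.5;return ys[a]+(h-b[a])/(b[bb]-b[a])*(ys[bb]-ys[a])
      e0=cross(k[0]-1,k[0]);e1=cross(k[-1],k[-1]+1)
      print(f,"pad face",round(e0*1000,2),"pad/jaw edge",round(e1*1000,2),"thick",round((e1-e0)*1000,2))
E
python3 pad.py w1.npz w6.npz w11.npz
```

```text
w1.npz pad face 98.54 pad/jaw edge 110.97 thick 12.43
w6.npz pad face 98.85 pad/jaw edge 111.11 thick 12.26
w11.npz pad face 82.04 pad/jaw edge 94.09 thick 12.04
```

Run:
```python
from h import *
s=observe()
c=np.array([*g2w([-.08,-.1055]),.11]);e=s["ee_rot"].T@(c-s["position"]);print(e.round(4),s["ee_rot"].round(4))
```

```text
[ 0.1161 -0.144  -0.0989] [[-1.600e-03  1.894e-01  9.819e-01]
 [-3.000e-04  9.819e-01 -1.894e-01]
 [-1.000e+00 -6.000e-04 -1.500e-03]]
```

{"api": "drive_tool", "payload": {
  "deltas": [
    [[0.005,-0.024,-0.0165,0,0,0],[0.01,-0.024,-0.0165,0,0,0],[0.015,-0.024,-0.0165,0,0,0],[0.02,-0.024,-0.0165,0,0,0],[0.02,-0.024,-0.0165,0,0,0],[0.02,-0.024,-0.0164,0,0,0],[0.016,0,0,0,0,0],[0.01,0,0,0,0,0]]
  ]
}}

```text
time_s: 23.77
position: [0.4783, -0.0553, 0.1085]
ee_rot: [[-0.004, 0.192, 0.981], [0.001, 0.981, -0.192], [-1.0, 0.0, -0.004]]
wrist_force: [-0.5, -0.8, 0.3]
grip_width: 0.0856
```

{"api": "drive_tool", "payload": {
  "deltas": [
    [[0,0,0,0,0,0],[0,0,0,0,0,0],[0,0,0,0,0,0],[0,0,0,0,0,0],[0,0,0,0,0,0],[0,0,0,0,0,0],[0,0,0,0,0,0],[0,0,0,0,0,0]]
  ]
}}

```text
time_s: 24.43
position: [0.4817, -0.0542, 0.1109]
ee_rot: [[0.001, 0.188, 0.982], [-0.0, 0.982, -0.188], [-1.0, -0.0, 0.001]]
wrist_force: [0.5, -0.2, -0.6]
grip_width: 0.0852
```

Run:
```python
from h import *
s=observe()
c=np.array([*g2w([-.08,-.1055]),.0415]);e=s["ee_rot"].T@(c-s["position"]);print(e.round(4),s["position"],s["ee_rot"].round(4))
```

```text
[ 0.0694 -0.0013 -0.0012] [ 0.48166761 -0.05417504  0.11089619] [[ 5.000e-04  1.877e-01  9.822e-01]
 [-1.000e-04  9.822e-01 -1.877e-01]
 [-1.000e+00 -0.000e+00  5.000e-04]]
```

{"api": "drive_tool", "payload": {
  "deltas": [
    [[0.008,-0.0013,-0.0012,0,0,0],[0.012,0,0,0,0,0],[0.014,0,0,0,0,0],[0.012,0,0,0,0,0],[0.01,0,0,0,0,0],[0.008,0,0,0,0,0],[0.004,0,0,0,0,0],[0.0014,0,0,0,0,0]]
  ]
}}

```text
time_s: 25.1
position: [0.4793, -0.0552, 0.0403]
ee_rot: [[-0.002, 0.188, 0.982], [0.0, 0.982, -0.188], [-1.0, 0.0, -0.002]]
wrist_force: [0.1, 0.1, -0.1]
grip_width: 0.0855
```

{"api": "drive_tool", "payload": {
  "deltas": [
    [[0,-0.001,0,0,0,0],[0,-0.002,0,0,0,0],[0,-0.002,0,0,0,0],[0,-0.001,0,0,0,0],[0,-0.001,0,0,0,0],[0,-0.001,0,0,0,0],[0,0,0,0,0,0],[0,0,0,0,0,0]]
  ],
  "gripper": 70
}}

```text
time_s: 25.77
position: [0.4788, -0.0608, 0.0419]
ee_rot: [[0.002, 0.187, 0.982], [0.007, 0.982, -0.187], [-1.0, 0.007, 0.0]]
wrist_force: [0.1, 8.2, 1.7]
grip_width: 0.0622
```

```bash
cat > st.py <<'E'
from h import *
s=observe();R=s["ee_rot"];o=R.T@(s["position"]-np.array([*g2w([-.08,-.1095]),.041]))
w=s["grip_width"];f=R.T@s["wrist_force"]
print("t",round(s["time_s"],2),"w",round(w*1e3,1),"off",(o*1e3).round(1),"trigger front-handle",round(18.5+o[1]*1e3+w*500,1),"handle gap",round(w*500-18.5-o[1]*1e3,1),"Ftool",f.round(1))
E
python3 st.py; python3 track.py b0
```

```text
t 25.77 w 62.2 off [-0.9 -1.8 -0.5] trigger front-handle 47.8 handle gap 14.4 Ftool [-1.7  8.  -1.4]
25.7667 w 0.0622 pos [ 0.4788 -0.0608  0.0419] F [0.1 8.2 1.7]
scene pin moved -19.39 mm  cross 0.57
top pin moved -19.06 mm  cross 0.69
```

{"api": "drive_tool", "payload": {
  "deltas": [
    [[0,0,0,0,0,0],[0,0,0,0,0,0],[0,0,0,0,0,0],[0,0,0,0,0,0],[0,0,0,0,0,0],[0,0,0,0,0,0],[0,0,0,0,0,0],[0,0,0,0,0,0]]
  ],
  "gripper": 88
}}

```text
time_s: 26.53
position: [0.4791, -0.0601, 0.0422]
ee_rot: [[0.002, 0.186, 0.982], [0.009, 0.982, -0.186], [-1.0, 0.009, 0.001]]
wrist_force: [-0.1, 10.2, 6.3]
grip_width: 0.0559
```

```bash
python3 st.py; python3 track.py b1
```

```text
t 26.53 w 55.9 off [-1.3 -1.1 -0.3] trigger front-handle 45.4 handle gap 10.5 Ftool [-6.2 10.1 -2. ]
26.5333 w 0.0559 pos [ 0.4791 -0.0601  0.0422] F [-0.1 10.2  6.3]
scene pin moved -20.49 mm  cross 0.36
top pin moved -20.19 mm  cross 0.75
```

Run:
```python
from h import *
i=np.load("s_b1.npz")["pixels"]
for n in ("s_r4","s_b0","s_b1"):
    q=np.load(n+".npz");print(n,proj(q,np.array([[*g2w([.088,y]),.048] for y in (-.045,.0806,.093)])).round(1).tolist())
# warp to glue plane at z=.049 ; rows x, cols y ; compare
def rect(f,z=.049,res=.00025,x=(.03,.15),y=(-.075,.12)):
    q=np.load(f);xs=np.arange(*x,res*2);ys=np.arange(*y,res);P=np.array([[*g2w([a,b]),z] for a in xs for b in ys])
    uv=proj(q,P).astype(np.float32);return cv2.remap(q["pixels"],uv[:,0].reshape(len(xs),-1),uv[:,1].reshape(len(xs),-1),cv2.INTER_CUBIC),xs,ys
def edge(f,z,x,y0,y1,ch):
    im,xs,ys=rect(f,z,x=x,y=(y0,y1));c=im.astype(float).mean(0);v={"blue":c[:,0]-c[:,2],"lum":c.mean(1),"red":c[:,2]-c[:,0]}[ch]
    g=np.gradient(cv2.GaussianBlur(v.reshape(-1,1),(1,9),2).ravel());return v,g,ys
for f in ("s_r4.npz","s_b0.npz","s_b1.npz","t_r4.npz","t_b0.npz","t_b1.npz"):
    o=[]
    for lab,x,y0,y1,ch,sg in (("board/strip",(.04,.13),.045,.065,"lum",-1),("strip+ /pad",(.08,.096),.07,.09,"blue",1),("pad/jaw",(.08,.096),.085,.105,"blue",-1),("board-/fixpad",(.08,.096),-.055,-.035,"blue",-1)):
        v,g,ys=edge(f,.048,x,y0,y1,ch);g=g*sg;k=g.argmax();w=slice(max(k-8,0),k+9);gg=np.clip(g[w],0,None);o.append((lab,round((gg*ys[w]).sum()/gg.sum()*1000,2)))
    print(f,o)
```

```text
s_r4 [[266.0, 209.4], [274.4, 233.5], [275.3, 236.1]]
s_b0 [[266.0, 209.4], [274.4, 233.5], [275.3, 236.1]]
s_b1 [[266.0, 209.4], [274.4, 233.5], [275.3, 236.1]]
s_r4.npz [('board/strip', np.float64(56.52)), ('strip+ /pad', np.float64(82.77)), ('pad/jaw', np.float64(93.77)), ('board-/fixpad', np.float64(-44.51))]
s_b0.npz [('board/strip', np.float64(55.75)), ('strip+ /pad', np.float64(82.0)), ('pad/jaw', np.float64(92.26)), ('board-/fixpad', np.float64(-45.48))]
s_b1.npz [('board/strip', np.float64(55.75)), ('strip+ /pad', np.float64(82.0)), ('pad/jaw', np.float64(91.76)), ('board-/fixpad', np.float64(-45.48))]
t_r4.npz [('board/strip', np.float64(58.47)), ('strip+ /pad', np.float64(83.74)), ('pad/jaw', np.float64(97.03)), ('board-/fixpad', np.float64(-42.78))]
t_b0.npz [('board/strip', np.float64(57.5)), ('strip+ /pad', np.float64(83.22)), ('pad/jaw', np.float64(95.5)), ('board-/fixpad', np.float64(-42.82))]
t_b1.npz [('board/strip', np.float64(57.48)), ('strip+ /pad', np.float64(82.97)), ('pad/jaw', np.float64(95.5)), ('board-/fixpad', np.float64(-42.83))]
```

View pics/t_b1.png

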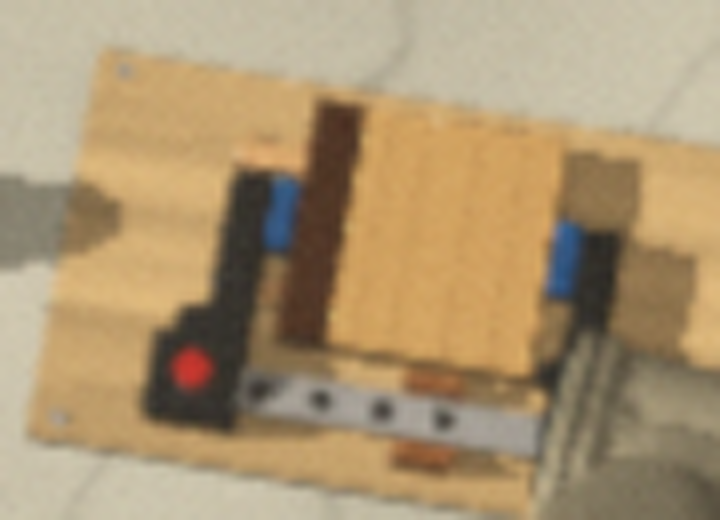

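View pics/s_b1.png

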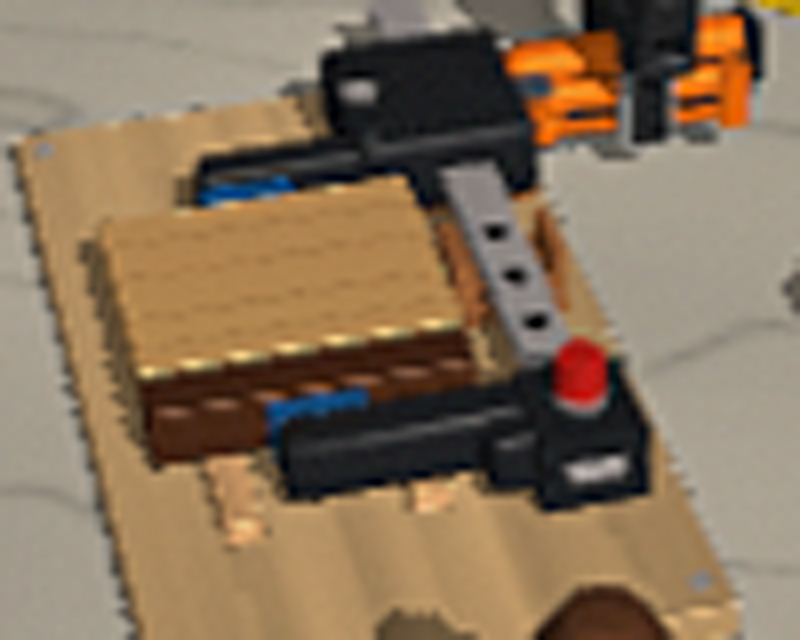

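{"api": "drive_tool", "payload": {
  "deltas": [
    [[0,0,0,0,0,0],[0,0,0,0,0,0],[0,0,0,0,0,0],[0,0,0,0,0,0],[0,0,0,0,0,0],[0,0,0,0,0,0],[0,0,0,0,0,0],[0,0,0,0,0,0]]
  ],
  "gripper": 100
}}

```text
time_s: 27.3
position: [0.4793, -0.0596, 0.0425]
ee_rot: [[0.003, 0.186, 0.983], [0.01, 0.982, -0.186], [-1.0, 0.01, 0.001]]
wrist_force: [-0.0, 12.4, 7.1]
grip_width: 0.0519
```

```bash
python3 st.py; python3 track.py b2
```

```text
t 27.3 w 51.9 off [-1.5 -0.5 -0.2] trigger front-handle 44.0 handle gap 8.0 Ftool [-7.  12.3 -2.3]
27.3 w 0.0519 pos [ 0.4793 -0.0596  0.0425] F [-0.  12.4  7.1]
scene pin moved -20.7 mm  cross 0.38
top pin moved -20.55 mm  cross 0.75
```

{"api": "drive_tool", "payload": {
  "deltas": [
    [[0,0,0,0,0,0],[0,0,0,0,0,0],[0,0,0,0,0,0],[0,0,0,0,0,0],[0,0,0,0,0,0],[0,0,0,0,0,0],[0,0,0,0,0,0],[0,0,0,0,0,0]]
  ],
  "gripper": 114
}}

```text
time_s: 28.07
position: [0.4795, -0.059, 0.0427]
ee_rot: [[0.003, 0.186, 0.983], [0.012, 0.983, -0.186], [-1.0, 0.012, 0.001]]
wrist_force: [-1.0, 13.8, 9.1]
grip_width: 0.0473
```

```bash
python3 st.py; python3 track.py b3;python3 st.py
```

```text
t 28.07 w 47.3 off [-1.7  0.1 -0.1] trigger front-handle 42.3 handle gap 5.1 Ftool [-8.9 13.5 -3.6]
28.0667 w 0.0473 pos [ 0.4795 -0.059   0.0427] F [-1.  13.8  9.1]
scene pin moved -21.45 mm  cross 0.27
top pin moved -20.78 mm  cross 0.89
t 28.17 w 47.8 off [-1.7  0.1 -0.1] trigger front-handle 42.5 handle gap 5.3 Ftool [-8.8 13.1 -3.2]
```

```bash
cat > thick.py <<'E'
from h import *
import sys
def prof(q,ims,z,x,y0,y1,res=.0002):
    xs=np.arange(*x,.0005);ys=np.arange(y0,y1,res);P=np.array([[*g2w([a,b]),z] for a in xs for b in ys]);uv=proj(q,P).astype(np.float32)
    o=0
    for im in ims: o=o+cv2.remap(im,uv[:,0].reshape(len(xs),-1),uv[:,1].reshape(len(xs),-1),cv2.INTER_LINEAR).astype(float)
    return (o/len(ims)).mean(0),ys
def meas(q,ims):
    r=[]
    c,ys=prof(q,ims,.048,(.078,.098),.068,.108)
    b=c[:,0]-c[:,2];h=(np.percentile(b,97)+np.percentile(b,5))/2;k=b.argmax()
    # equivalent width of blue: integral over peak, and half crossings
    i=k
    while b[i]>h:i-=1
    e0=ys[i]+(h-b[i])/(b[i+1]-b[i])*(ys[1]-ys[0])
    i=k
    while b[i]>h:i+=1
    e1=ys[i-1]+(h-b[i-1])/(b[i]-b[i-1])*(ys[1]-ys[0])
    return e0*1e3,e1*1e3,(e1-e0)*1e3
def blobs(q,ims):
    # bluish pixel mass of the pad in image
    m=np.mean([im.astype(float) for im in ims],0);b=np.clip(m[...,0]-np.maximum(m[...,2],m[...,1]*0.9)-15,0,None)
    return b
if __name__=="__main__":
    for f in sys.argv[1:]:
        q=dict(np.load(f));print(f,np.round(meas(q,[q["pixels"]]),2))
E
python3 thick.py s9.npz s_r1.npz s_r2.npz s_a3.npz s_a4.npz s_r4.npz s_b0.npz s_b1.npz s_b2.npz s_b3.npz t9.npz t_r1.npz t_r2.npz t_a3.npz t_a4.npz t_r4.npz t_b0.npz t_b1.npz t_b2.npz t_b3.npz
```

```text
Traceback (most recent call last):
  File "thick.py", line 26, in <module>
    q=dict(np.load(f));print(f,np.round(meas(q,[q["pixels"]]),2))
                                        ~~~~^^^^^^^^^^^^^^^^^
  File "thick.py", line 17, in meas
    while b[i]>h:i+=1
          ~^^^
IndexError: index 200 is out of bounds for axis 0 with size 200
```

```bash
sed -i 's/.068,.108)/.066,.13)/' thick.py; python3 thick.py s9.npz s_r1.npz s_r2.npz s_a3.npz s_a4.npz s_r4.npz s_b0.npz s_b1.npz s_b2.npz s_b3.npz t9.npz t_r1.npz t_r2.npz t_a3.npz t_a4.npz t_r4.npz t_b0.npz t_b1.npz t_b2.npz t_b3.npz
```

```text
s9.npz [ 99.2  113.57  14.37]
s_r1.npz [ 92.61 106.61  13.99]
s_r2.npz [ 87.05 100.04  13.  ]
s_a3.npz [83.11 96.4  13.28]
s_a4.npz [83.24 96.23 12.99]
s_r4.npz [83.27 96.23 12.97]
s_b0.npz [82.33 94.85 12.52]
s_b1.npz [82.18 94.46 12.28]
s_b2.npz [82.13 94.01 11.88]
s_b3.npz [82.01 93.78 11.76]
t9.npz [ 99.21 115.77  16.56]
t_r1.npz [ 92.7  108.17  15.47]
t_r2.npz [ 85.63 106.15  20.52]
t_a3.npz [ 81.52 108.65  27.13]
t_a4.npz [ 81.56 109.13  27.57]
t_r4.npz [ 81.59 108.36  26.78]
t_b0.npz [ 80.49 109.15  28.67]
t_b1.npz [ 80.5  108.51  28.01]
t_b2.npz [ 80.46 109.03  28.57]
t_b3.npz [ 80.33 109.    28.67]
```

{"api": "drive_tool", "payload": {
  "deltas": [
    [[0,-0.001,0,0,0,0],[0,-0.001,0,0,0,0],[0,0,0,0,0,0],[0,0,0,0,0,0],[0,0,0,0,0,0],[0,0,0,0,0,0],[0,0,0,0,0,0],[0,0,0,0,0,0]]
  ],
  "gripper": 121
}}

```text
time_s: 28.83
position: [0.4792, -0.0601, 0.0428]
ee_rot: [[0.004, 0.185, 0.983], [0.014, 0.983, -0.185], [-1.0, 0.014, 0.001]]
wrist_force: [-0.5, 16.9, 9.3]
grip_width: 0.045
```

```bash
python3 st.py; python3 track.py b4;python3 thick.py s_b4.npz
```

```text
t 28.83 w 45.0 off [-1.9 -1.  -0.1] trigger front-handle 40.0 handle gap 5.1 Ftool [-9.1 16.7 -3.6]
28.8333 w 0.045 pos [ 0.4792 -0.0601  0.0428] F [-0.5 16.9  9.3]
scene pin moved -22.07 mm  cross 0.17
top pin moved -21.23 mm  cross 1.06
s_b4.npz [81.81 93.33 11.52]
```

{"api": "drive_tool", "payload": {
  "deltas": [
    [[0,-0.0004,0,0,0,0],[0,0,0,0,0,0],[0,0,0,0,0,0],[0,0,0,0,0,0],[0,0,0,0,0,0],[0,0,0,0,0,0],[0,0,0,0,0,0],[0,0,0,0,0,0]]
  ],
  "gripper": 123
}}

```text
time_s: 29.6
position: [0.4791, -0.0602, 0.0429]
ee_rot: [[0.004, 0.185, 0.983], [0.015, 0.983, -0.185], [-1.0, 0.015, 0.001]]
wrist_force: [-0.2, 17.8, 10.2]
grip_width: 0.0446
```

{"api": "drive_tool", "payload": {
  "deltas": [
    [[0,0,0,0,0,0],[0,0,0,0,0,0],[0,0,0,0,0,0],[0,0,0,0,0,0],[0,0,0,0,0,0],[0,0,0,0,0,0],[0,0,0,0,0,0],[0,0,0,0,0,0]]
  ]
}}

```text
time_s: 30.27
position: [0.4791, -0.0602, 0.0429]
ee_rot: [[0.004, 0.185, 0.983], [0.015, 0.983, -0.185], [-1.0, 0.015, 0.001]]
wrist_force: [-0.9, 17.4, 10.5]
grip_width: 0.0443
```

```bash
python3 st.py; python3 track.py b5;python3 thick.py s_b5.npz
python3 - <<'E'
from h import *
p,pose=shot("wrist");cv2.imwrite("pics/w12.png",p["pixels"])
from thick import meas
ims=[shot("scene")[0] for _ in range(6)]
print(np.round(meas(ims[0],[q["pixels"] for q in ims]),2), np.std([meas(q,[q["pixels"]]) for q in ims],0).round(2))
E
```

```text
t 30.27 w 44.3 off [-1.9 -1.1 -0.2] trigger front-handle 39.5 handle gap 4.8 Ftool [-10.3  17.1  -4.1]
30.2667 w 0.0443 pos [ 0.4791 -0.0602  0.0429] F [-0.9 17.4 10.5]
scene pin moved -22.17 mm  cross 0.06
top pin moved -21.25 mm  cross 0.89
s_b5.npz [81.78 93.22 11.44]
[81.79 93.16 11.36] [0.02 0.08 0.09]
```

View pics/s_b5.png

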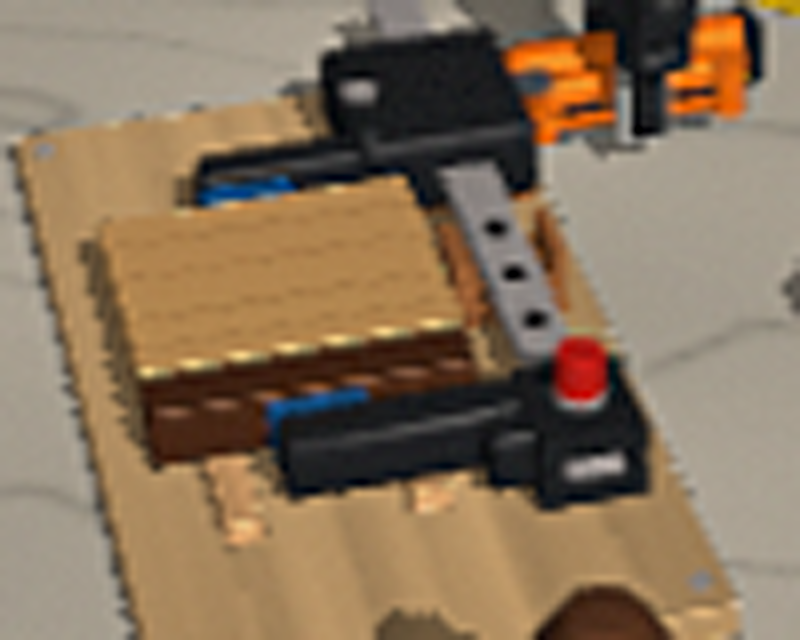

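View pics/w12.png

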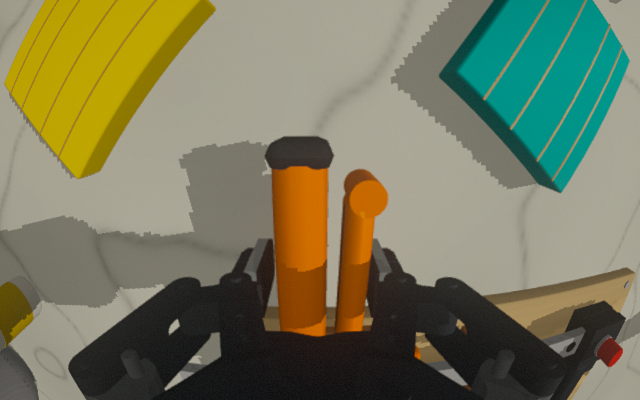

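View pics/t_b5.png

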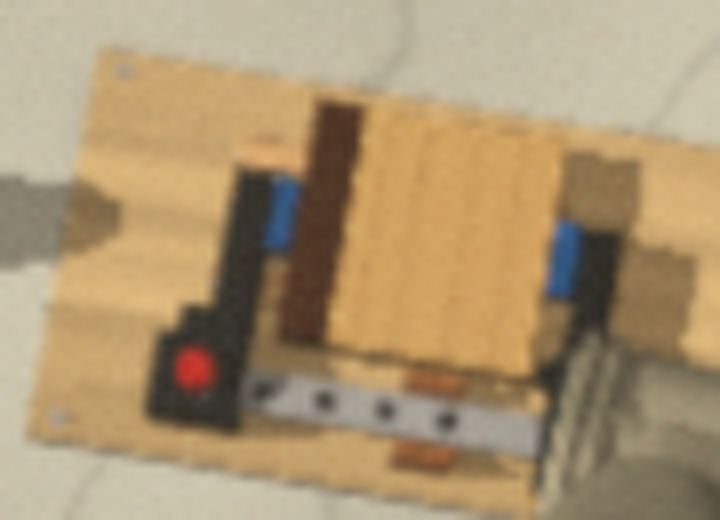

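{"api": "drive_tool", "payload": {
  "deltas": [
    [[0,-0.0004,0,0,0,0],[0,-0.0002,0,0,0,0],[0,0,0,0,0,0],[0,0,0,0,0,0],[0,0,0,0,0,0],[0,0,0,0,0,0],[0,0,0,0,0,0],[0,0,0,0,0,0]]
  ]
}}

```text
time_s: 31.38
position: [0.479, -0.0606, 0.0429]
ee_rot: [[0.004, 0.185, 0.983], [0.015, 0.983, -0.185], [-1.0, 0.016, 0.001]]
wrist_force: [-0.0, 17.1, 10.3]
grip_width: 0.0445
```

```bash
python3 st.py; python3 track.py b6
python3 - <<'E'
from h import *
from thick import meas
ims=[shot("scene")[0] for _ in range(6)]
print(np.round(meas(ims[0],[q["pixels"] for q in ims]),2))
E
python3 st.py
```

```text
t 31.38 w 44.5 off [-1.9 -1.5 -0.2] trigger front-handle 39.3 handle gap 5.3 Ftool [-10.1  17.   -3.2]
31.3833 w 0.0445 pos [ 0.479  -0.0606  0.0429] F [-0.  17.1 10.3]
scene pin moved -22.04 mm  cross 0.27
top pin moved -21.19 mm  cross 1.01
[81.57 92.75 11.18]
t 31.78 w 44.6 off [-2.  -1.5 -0.2] trigger front-handle 39.3 handle gap 5.3 Ftool [-11.   17.6  -3.9]
```

```bash
python3 - <<'E'
from plant import job
print(job.close_job())
E
python3 st.py
```

```text
the job is handed in; nothing more can be done
None
the job is handed in; nothing more can be done
```

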